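# Clear, load and start the bottle roller

## Robot

A 6-joint arm with a two-finger parallel gripper is mounted at the origin on the work surface. World frame = base frame: x ahead of the robot, y to its left, z up, the work surface at z = 0. Lengths are in m, angles in rad, forces in N, time in s.
With the tool pointing down it reaches from about 0.3 to 0.775 m from the base axis. Payload 14.6 kg.
Tool frame: the origin (TCP) lies on the centre line of the jaws, within the pads' length; the fingertips stand 19 mm ahead of it and the grasp point (between the pads) is the TCP; z points along the fingers, y is the line along which they close (so a half turn about z gives the same grasp; the last joint's range is limited). The gripper opens to 94 mm and grips with 3 to 60 N. Pads are 16 mm wide; open, the fingers measure 119 mm over their backs; the gripper's body (75 mm by 177 mm) begins 78 mm behind the grasp point.
Start: joints at [-1.383, 0.3, 1.521, -0, 1.321, -0.067], TCP at [0.139, -0.532, 0.224] pointing down, gripper open.
Joint ranges: [-3.03, 3.03], [-0.79, 2.21], [0.23, 2.52], [-1.04, 4.18], [0, 3.07], [-2.55, 2.55]. Speed limits (rad/s): [2.22, 2.22, 2.57, 3.14, 3.14, 3.14].

## Interface

Orientations are given as [roll, pitch, yaw] about the fixed x, y, z axes, in that order (R = Rz(yaw) Ry(pitch) Rx(roll)).
In Python, from station import get_obs, camera, workorder gives the robot as it stands.
- The arm moves only by the tool play_rows, never from a script. Its argument "motion" is a list that holds one entry, the list of rows, each a list of 7 numbers: the shift along the tool's x, y, z as a fraction of full scale, then the turn, a rotation vector about the tool's x, y, z as a fraction of full scale, then the opening, from -1 (shut) to 1 (fully open). In form: [[[x, y, z, ax, ay, az, grip], ...]]. A call has 1 to 10 rows; each row is the pose to reach, as a shift and turn from the pose commanded when the call began, along the tool's axes at that moment, turning the shorter way round; what a row does not reach only later rows make up. Full scale, the value 1, is 0.25 m for a shift and 2 pi rad for a turn. A row lasts 1/10 s, in which the tool goes at most 50 mm and 8.59 degrees, less where a joint would pass 70% of its speed; a pose out of reach is approached as far as the arm can. A call with a number of a shift or a turn outside -1 to 1 is refused whole. A call with a gripper value outside its range is refused whole. The fingers move at their own pace and stop on an object; "grip_force" is the grip in N (left out, the last holds). Time passes only in rows, so rows that repeat a pose let the fingers close. It gives the time, the measured TCP pose, the force, the opening and the grip force at its end, in the units of the state.
- get_obs(): the state, without advancing time (a new reading comes with each control period).
- camera(name): name is "side" or "top"; returns a dict with "frame" (420x560x3 uint8, red, green, blue), "z_map" (420x560 float32, m along the optical axis (not along the pixel's ray), 0 where there is no reading), "camera_matrix" (3x3 intrinsics, pixels), "T" (4x4, takes a point from camera to world coordinates). Camera axes: x right, y up, looking along -z (the intrinsics and any distortion apply to the point x, -y, -z); pixel columns grow to the right and rows downward; lengths in m; the calibration is good to about 2 mm. A picture is of the moment at which its call begins.
- workorder.hand_in(): hands the job in; it is judged then, once.
The state is a dict: "time_s": time; "qpos": joint angles; "joint_vel": joint speeds; "tau": joint torques, N m; "ee_pos": TCP position; "eef_rot": TCP orientation; "force": force on the tool from outside, world axes, zero at the start; "moment": the same for the moment, N m; "grip_width": finger opening in m; "grip_force": force on a finger pad.
Only numpy, scipy, OpenCV 4.12 (cv2) and the standard library are available. Lean on these libraries where they do the work, as an engineer would, in place of code of your own. Each camera call takes 0.05 s, during which the arm holds its last target. There are 200 camera calls.

## Task

The bottle roller has been used as a shelf: first take the steel instrument box and the slide box off its rollers and set both down flat on the white bench pad. Then lay every sample bottle standing on the bench gently on its side in a gap between two rollers, lying lengthwise along the rollers, and, once all of them lie there, start the roller by turning its speed knob a quarter turn clockwise. Leave the wash bottle, the dropper bottle and the stack of dishes where they are.

Things in the scene. Friction and masses are not known exactly. Their poses are not given: they have to be found in the camera images.
- roller: Bench bottle roller, fixed. Origin: on the bench under the middle of its 4 dark rollers, which run along its y (y -135 to 135 mm), 32 mm diameter, tops 101 mm up, at x = -78, -26, 26, 78 mm; they do not turn. End plates at y = +-143, 16 mm thick, 92 mm high. Grey control housing y 151 to 237, 75 mm high. Machine is 215 mm wide in x.
- gap_front (a point): Middle of the front gap between rollers (roller's x = -52 mm, y = 0), at the height of the axis of a bottle lying there, 120.5 mm above the bench. The three gaps are 52 mm apart and bottles are 56 mm thick, so neighbouring gaps cannot hold bottles side by side; front and rear gap hold two each, end to end, e.g. middles at y = -66 and +66 mm.
- gap_rear (a point): Middle of the rear gap (roller's x = +52 mm, y = 0), same height. The centre gap lies between the two, at x = 0.
- speed (a joint): Speed knob: rad, 0 = off, grows clockwise seen from above, to 4.2; stays where left (friction about 0.03 N m). At 0 its bar, with a white pointer at one end, points along the roller's -x (to the robot); at 1.57, a quarter turn, along its +y.
- speed_grip (a point): Grip point of the speed knob, on its vertical axis, 112 mm above the bench, at x = -50, y = 194 mm of the roller. Black grip bar 42 mm long, 14 wide, 32 high, its top 7 mm above this point, on a 44 mm disc.
- instrument_box: Closed stainless-steel instrument box, lid clipped on, one piece, 0.35 to 0.65 kg, 190 mm long (x), 90 wide (y), 52 high. Bail handle on the lid: 10 mm round bar along x, centre line 84 mm above the origin, 80 mm free between two posts, 27 mm free under it. Origin: centre of underside. Starts lying across the rollers.
- slide_box: Closed grey plastic box of microscope slides, 150 mm long (x), 55 mm wide (y), 34 mm high, 0.16 kg. Origin: centre of the underside. Lies across the rollers at the start.
- pad: White absorbent bench pad, fixed on the bench, 220 mm (x) by 240 mm (y), 3 mm thick. Origin: centre of its underside. Roomy enough for both boxes side by side, their length along its x axis, at y = +40 (instrument box) and -75 mm (slide box).
- wash_bottle: Clear wash bottle with a red spout, 70 mm across, 200 mm high; stands beyond the work; bystander.
- dropper_bottle: Small amber dropper bottle, 38 mm across, 107 mm high; bystander.
- dishes: Stack of glass Petri dishes, 90 mm across, 60 mm high; bystander.
- bottle1: White plastic sample bottle with paper label and grey screw cap, may be absent: body 56 mm diameter and 78 mm high, cap 42 mm diameter from 85 to 106 mm; 0.13 to 0.25 kg. Stands upright on the bench at the start. Origin: centre of its underside; z axis runs from the base to the cap.
- bottle1_mid (a point): Point on the axis of bottle1, 50 mm above its underside.
- bottle2: White plastic sample bottle with paper label and grey screw cap, may be absent: body 56 mm diameter and 78 mm high, cap 42 mm diameter from 85 to 106 mm; 0.13 to 0.25 kg. Stands upright on the bench at the start. Origin: centre of its underside; z axis runs from the base to the cap.
- bottle2_mid (a point): Point on the axis of bottle2, 50 mm above its underside.
- bottle3: White plastic sample bottle with paper label and grey screw cap, may be absent: body 56 mm diameter and 78 mm high, cap 42 mm diameter from 85 to 106 mm; 0.13 to 0.25 kg. Stands upright on the bench at the start. Origin: centre of its underside; z axis runs from the base to the cap.
- bottle3_mid (a point): Point on the axis of bottle3, 50 mm above its underside.
- bottle4: White plastic sample bottle with paper label and grey screw cap, may be absent: body 56 mm diameter and 78 mm high, cap 42 mm diameter from 85 to 106 mm; 0.13 to 0.25 kg. Stands upright on the bench at the start. Origin: centre of its underside; z axis runs from the base to the cap.
- bottle4_mid (a point): Point on the axis of bottle4, 50 mm above its underside.
There are look-alikes about, which are no part of the job. Leave any pink look-alike of the bottle4 alone. What is shaped like the bottle1 but blue is not meant.

How it is judged:
On the way, in this order (a step that is already met when the one before it is completed fails the run):
1. both boxes are off the rollers and lie flat on the bench pad (x of instrument_box in the frame of pad between -0.09 and 0.09 m and y of instrument_box in the frame of pad between -0.1 and 0.1 m and z of each of instrument_box, slide_box in the frame of pad below 0.01 m and angle between each of instrument_box, slide_box's own z axis and vertical below 0.1 rad and linear speed of each of instrument_box, slide_box below 0.03 m/s and x of slide_box in the frame of pad between -0.09 and 0.09 m and y of slide_box in the frame of pad between -0.1 and 0.1 m), for 0.2 s.
2. every sample bottle lies on its side in a gap between two rollers (angle between the z axis of each of bottle1, bottle2, bottle3, bottle4 and the y axis of roller, either way round below 0.12 rad and z of bottle1_mid in the frame of roller between 0.112 and 0.129 m and x of bottle1_mid in the frame of roller between -0.065 and 0.065 m and y of bottle1_mid in the frame of roller between -0.09 and 0.09 m and linear speed of each of bottle1, bottle2, bottle3, bottle4 below 0.03 m/s and z of bottle2_mid in the frame of roller between 0.112 and 0.129 m and x of bottle2_mid in the frame of roller between -0.065 and 0.065 m and y of bottle2_mid in the frame of roller between -0.09 and 0.09 m and z of bottle3_mid in the frame of roller between 0.112 and 0.129 m and x of bottle3_mid in the frame of roller between -0.065 and 0.065 m and y of bottle3_mid in the frame of roller between -0.09 and 0.09 m and z of bottle4_mid in the frame of roller between 0.112 and 0.129 m and x of bottle4_mid in the frame of roller between -0.065 and 0.065 m and y of bottle4_mid in the frame of roller between -0.09 and 0.09 m), for 0.3 s.
3. the speed knob has been turned a quarter turn clockwise (value of joint speed between 1.22 and 1.92 rad), for 0.2 s.
At the end, for the whole second after the job is handed in: Both boxes flat on the pad (6 deg), centres 20 mm or more inside its edges; every present bottle at rest in a gap between rollers, along them within 7 deg, axis 112 to 129 mm up, middle within 65 mm (x) and 90 mm (y) of the roller's centre; knob at 1.57 +-0.35 rad (all of step 1 and all of step 2 and all of step 3); the robot touches nothing.
It fails at once if the wash bottle is pushed or knocked over (distance of wash_bottle from where it was at the start of the episode above 0.03 m or angle between wash_bottle's own z axis and vertical above 0.5 rad).
It fails at once if the dropper bottle is pushed or knocked over (distance of dropper_bottle from where it was at the start of the episode above 0.03 m or angle between dropper_bottle's own z axis and vertical above 0.5 rad).
It fails at once if the dishes is pushed or knocked over (distance of dishes from where it was at the start of the episode above 0.03 m or angle between dishes's own z axis and vertical above 0.5 rad).
It fails at once if a sample bottle is dropped or pressed hard onto the roller (contact force between any of bottle1, bottle2, bottle3, bottle4 and roller above 50 N).
Of bottle1, bottle2, bottle3, bottle4 only 3 to 4 are there at a start; the rules pass over those that are not, and their reading is None.
At some moment in a run one of instrument_box, slide_box may be knocked a few centimetres aside while the robot is not near it.
It also fails if it takes over 210 s, if anything falls off the work surface, if the arm or the gripper's body presses on something with over 40 N, if the wrist force passes 120 N, or if a joint passes its speed limit or range.

## Working session

There is one attempt and no reset: what is moved stays moved. The work goes in short steps, Python scripts to look and compute and a tool call to move; the robot and the scene stay as the last step left them, time stands still between calls to the robot, and variables do not carry over. Pictures are saved under pics/ and viewed, at most 14 in all, crops included, and the job is handed in when it is done.

Besides the shell and the picture viewer there is one more tool, called after "Request:" as name([rows], argument=value, ...), one row to a line, values as JSON. play_rows: Moves the arm, as the interface text tells. Its arguments: {"type":"object","properties":{"motion":{"type":"array"},"grip_force":{"type":"number"}},"required":["motion"]}

```bash
mkdir -p pics; ls
cat > h.py <<'E'
import numpy as np, cv2
from station import get_obs, camera
def grab(n):
    c=camera(n); return c
def world(c):
    """per-pixel world points from z_map"""
    K=c["camera_matrix"];z=c["z_map"].astype(float);h,w=z.shape
    u,v=np.meshgrid(np.arange(w),np.arange(h))
    P=np.stack([(u-K[0,2])/K[0,0]*z,-(v-K[1,2])/K[1,1]*z,-z,np.ones_like(z)],-1)
    W=(P@c["T"].T)[...,:3]; W[z==0]=np.nan; return W
def ray(c,u,v,h):
    """pixel -> world point on plane z=h"""
    K=c["camera_matrix"];T=c["T"]
    d=T[:3,:3]@np.array([(u-K[0,2])/K[0,0],-(v-K[1,2])/K[1,1],-1]);o=T[:3,3]
    return o+d*(h-o[2])/d[2]
def save(c,n): cv2.imwrite("pics/"+n,c["frame"][...,::-1])
E
python3 - <<'E'
from h import *
for n in("top","side"):
    c=grab(n);save(c,n+"0.png");print(n,c["camera_matrix"].tolist(),np.round(c["T"],3).tolist(),(c["z_map"]>0).mean(),[k for k in c])
o=get_obs();print(o)
E
```

```text
pics
top [[381.5271020657004, 0.0, 278.2543123685043], [0.0, 381.5271020657004, 206.70877504702426], [0.0, 0.0, 1.0]] [[-0.008, 0.994, -0.111, 0.447], [-1.0, -0.011, -0.023, -0.005], [-0.024, 0.111, 0.994, 1.07], [0.0, 0.0, 0.0, 1.0]] 0.9961479591836735 ['frame', 'z_map', 'camera_matrix', 'T']
side [[395.1631450292414, 0.0, 280.9642859743219], [0.0, 395.1631450292414, 208.42306784099176], [0.0, 0.0, 1.0]] [[-0.935, 0.223, -0.276, 0.281], [-0.355, -0.585, 0.729, 0.776], [0.001, 0.779, 0.627, 0.752], [0.0, 0.0, 0.0, 1.0]] 0.9960119047619047 ['frame', 'z_map', 'camera_matrix', 'T']
{'time_s': 0.1, 'qpos': array([-1.38261348e+00,  3.00419252e-01,  1.52146377e+00,  3.08843067e-06,
        1.32069675e+00, -6.66418176e-02]), 'joint_vel': array([-0.00050432, -0.00117492, -0.00224519,  0.00038519, -0.00081981,
        0.00163174]), 'tau': array([ 1.62242497e-03, -5.32643473e+01, -3.53284121e+01,  7.09994417e-02,
        2.34738953e-02, -7.06581886e-05]), 'ee_pos': array([ 0.13858104, -0.53205511,  0.22396439]), 'eef_rot': array([-3.14060793e+00, -6.87192755e-05,  2.54823866e-01]), 'force': array([0.07757664, 0.29201148, 0.73603226]), 'moment': array([ 0.03977563, -0.07684892,  0.03172869]), 'grip_force': 0.0, 'grip_width': 0.0939268820532114}
```

View pics/top0.png

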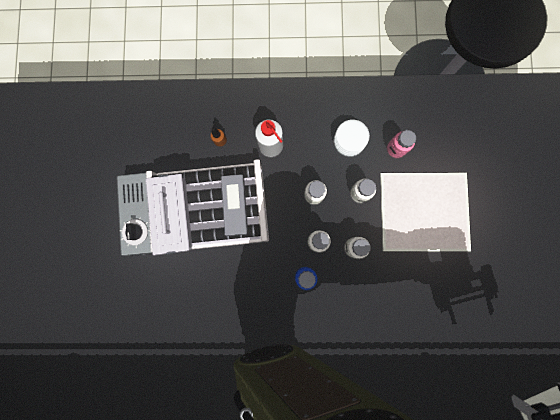

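View pics/side0.png

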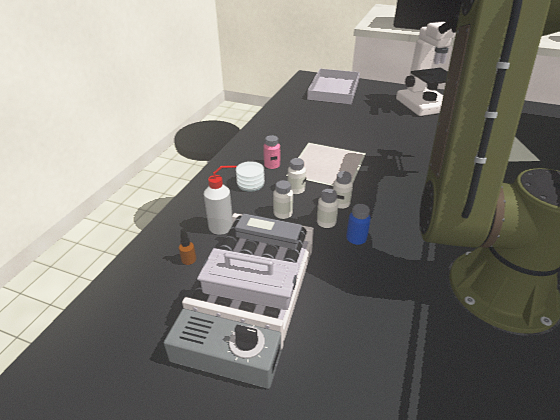

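The top view shows four white bottles with caps near (316,191), (363,190), (319,240) and (357,246). The blue decoy is at (306,279) and the pink one at (402,143). The roller spans columns 118-268, with the steel box at about (168,212), the slide box at (233,205) and the knob at (133,232). The pad is at (425,212). The side view agrees.

```bash
cat > m.py <<'E'
from h import *
T,S=grab("top"),grab("side")
WT,WS=world(T),world(S)
def stat(n,P):
    P=P[~np.isnan(P[:,0])]
    if len(P)<5: print(n,"few",len(P));return
    r=cv2.minAreaRect((P[:,:2]*1000).astype(np.float32))
    print(n,len(P),"med",np.round(np.median(P,0),4),"rect c",np.round(r[0],1),"sz",np.round(r[1],1),"ang",round(r[2],1))
def box(W,x0,x1,y0,y1,z0,z1): 
    with np.errstate(invalid='ignore'):
        m=(W[...,0]>x0)&(W[...,0]<x1)&(W[...,1]>y0)&(W[...,1]<y1)&(W[...,2]>z0)&(W[...,2]<z1)
    return m
E
python3 - <<'E'
from m import *
for n,u,v in [("b1",316,188),("b2",365,187),("b3",320,237),("b4",360,243),("blue",306,279),("pink",404,138),("slide",240,215),("ibox",180,215),("handle",166,212),("knob",131,232),("housing",132,205),("endR",262,170),("pad",425,212),("dish",351,138),("roller",205,231),("wash",268,128),("drop",218,130)]:
    print(n,np.round(WT[v,u],3))
# roughly by height slices, both cams
for nm,W in(("top",WT),("side",WS)):
    stat(nm+" housing",W[box(W,.2,.6,.3,.6,.07,.08)])
    m=box(W,.2,.65,-.15,.12,.098,.112).astype(np.uint8)
    n,l=cv2.connectedComponents(m)
    for i in range(1,n): 
        if (l==i).sum()>20: stat(nm+" cap",W[l==i])
    hsv=cv2.cvtColor((T if nm=="top" else S)["frame"],cv2.COLOR_RGB2HSV)
    stat(nm+" pad",W[box(W,.2,.65,-.6,-.12,-.01,.012)&(hsv[...,2]>110)])
    m=box(W,.25,.55,.0,.35,.128,.143).astype(np.uint8)
    stat(nm+" slidetop",W[m>0])
    stat(nm+" iboxtop",W[box(W,.2,.6,.1,.4,.147,.161)])
    stat(nm+" handle",W[box(W,.2,.6,.1,.4,.178,.2)])
    stat(nm+" knobtop",W[box(W,.2,.6,.3,.5,.11,.13)])
    stat(nm+" endplates",W[box(W,.2,.6,.0,.5,.085,.0955)])
E
```

```text
b1 [ 0.601 -0.079  0.105]
b2 [ 0.602 -0.204  0.105]
b3 [ 0.476 -0.087  0.103]
b4 [ 0.46  -0.186  0.107]
blue [ 0.372 -0.05   0.104]
pink [ 0.728 -0.307  0.108]
slide [0.531 0.112 0.133]
ibox [0.531 0.256 0.151]
handle [0.538 0.288 0.158]
knob [0.493 0.39  0.115]
housing [0.566 0.407 0.074]
endR [0.67  0.065 0.007]
pad [ 0.546 -0.388  0.003]
dish [ 0.744 -0.179  0.062]
roller [0.495 0.206 0.096]
wash [0.741 0.04  0.165]
drop [0.768 0.18  0.073]
top housing 1385 med [0.5367 0.3994 0.0749] rect c [520.7 399.6] sz [165.  82.] ang 5.2
top cap 38 med [0.6462 0.0994 0.1001] rect c [644.9  99.6] sz [39.1  8.2] ang 89.0
top cap 214 med [ 0.5989 -0.0812  0.1057] rect c [600.  -81.4] sz [41.  39.2] ang 89.8
top cap 77 med [0.5989 0.0929 0.1007] rect c [594.8  89.1] sz [30.  28.6] ang 0.9
top cap 71 med [0.5492 0.0876 0.1004] rect c [547.1  85.1] sz [30.7 20.7] ang 89.1
top cap 71 med [0.4957 0.0802 0.1005] rect c [497.   80.3] sz [30.7 17.9] ang 89.8
top cap 220 med [ 0.4687 -0.0867  0.1059] rect c [469.  -86.8] sz [40.6 40.3] ang 89.7
top cap 229 med [ 0.3724 -0.052   0.1056] rect c [371.7 -51
[... 768 characters left out ...]
-0.0805  0.1064] rect c [468.6 -84.8] sz [40.6 41.8] ang 45.3
side cap 164 med [ 0.3715 -0.0447  0.1063] rect c [372.7 -48.1] sz [41.3 40.4] ang 52.8
side pad 1902 med [ 0.5436 -0.3969  0.0042] rect c [ 512.1 -320.3] sz [240.5 432.3] ang 11.8
side slidetop 784 med [0.5089 0.1476 0.1355] rect c [494.5 215.7] sz [235.4 110.6] ang 90.0
side iboxtop 2478 med [0.5127 0.3002 0.1549] rect c [521.8 287.9] sz [165.8  92.7] ang 6.0
side handle 291 med [0.5287 0.2908 0.1889] rect c [385.6 213.1] sz [429.2  39.2] ang 27.5
side knobtop 699 med [0.5027 0.3326 0.1194] rect c [512.2 364.6] sz [162.1  87.4] ang 11.4
side endplates 1191 med [0.5034 0.3477 0.0915] rect c [512.  232.5] sz [369.3 154.4] ang 85.6
```

Run:
```python
from m import *
def comps(nm,W,m,minn=30):
    n,l=cv2.connectedComponents(m.astype(np.uint8))
    for i in range(1,n):
        if (l==i).sum()>minn: stat(nm,W[l==i])
for nm,W in(("top",WT),("side",WS)):
    comps(nm+" cap",W,box(W,.2,.8,-.35,.04,.098,.112))
    comps(nm+" housing",W,box(W,.2,.75,.3,.6,.070,.080),100)
    comps(nm+" pad",W,box(W,.3,.8,-.6,-.2,-.003,.012)&(((T if nm=="top" else S)["frame"].min(-1))>80),300)
    comps(nm+" slidetop",W,box(W,.25,.75,.0,.2,.128,.143))
    comps(nm+" iboxtop",W,box(W,.2,.8,.1,.4,.147,.161))
    comps(nm+" handle",W,box(W,.2,.8,.2,.4,.178,.2))
    comps(nm+" knobtop",W,box(W,.4,.55,.35,.45,.112,.13))
    comps(nm+" endplates",W,box(W,.2,.8,.0,.5,.087,.0955))
    comps(nm+" dish",W,box(W,.6,.9,-.3,-.1,.05,.07))
    comps(nm+" wash",W,box(W,.6,.9,-.05,.1,.05,.3))
    comps(nm+" drop",W,box(W,.6,.9,.1,.25,.02,.15))
    comps(nm+" rollertops",W,box(W,.3,.75,.15,.3,.099,.105),15)
```

```text
top cap 225 med [ 0.7287 -0.3156  0.1056] rect c [ 729.1 -316.4] sz [41.8 42.6] ang 32.4
top cap 224 med [ 0.6025 -0.2087  0.1055] rect c [ 603.3 -209.7] sz [41.9 41.4] ang 73.3
top cap 213 med [ 0.5992 -0.0811  0.1059] rect c [600.  -81.5] sz [40.9 39.5] ang 87.5
top cap 218 med [ 0.4687 -0.0868  0.1057] rect c [469.  -86.7] sz [40.3 40.3] ang 89.3
top cap 229 med [ 0.4505 -0.1886  0.1058] rect c [ 450.6 -190.2] sz [43.  39.9] ang 89.5
top cap 227 med [ 0.3725 -0.0521  0.1057] rect c [371.6 -51.6] sz [40.4 40.8] ang 36.1
top housing 1899 med [0.5611 0.4027 0.0749] rect c [545.1 402. ] sz [214.2  81.4] ang 5.3
top pad 6888 med [ 0.5466 -0.3886  0.0032] rect c [ 549.4 -388.8] sz [244.4 221.8] ang 89.6
top slidetop 135 med [0.7235 0.0469 0.1348] rect c [727.1  49.2] sz [57.5 25.5] ang 64.4
top slidetop 1332 med [0.5568 0.1268 0.1348] rect c [557.9 128.1] sz [152.7  55.4] ang 4.1
top iboxtop 2649 med [0.5335 0.2831 0.1538] rect c [536.1 287.6] sz [193.9  90.6] ang 6.7
top handle 190 med [0.5352 0.2872 0.1882] rect c [535.1 288. ] sz [98.  10.9] ang 7.1
top knobtop 101 med [0.4953 0.3935
[... 3710 characters left out ...]
ash 1054 med [0.7313 0.0607 0.121 ] rect c [729.8  42.1] sz [90.9 54.3] ang 44.1
side wash 61 med [0.6717 0.0819 0.0923] rect c [668.9  83.7] sz [27.  32.8] ang 4.9
side drop 736 med [0.6301 0.1576 0.1016] rect c [629. 153.] sz [ 64.6 109.4] ang 5.7
side drop 336 med [0.7564 0.1952 0.0504] rect c [759.9 190.7] sz [37.5 34.8] ang 41.3
side rollertops 118 med [0.6435 0.1804 0.1008] rect c [643.7 179.9] sz [20.6 58.8] ang 5.1
side rollertops 104 med [0.5917 0.1773 0.1009] rect c [592.6 178.6] sz [46.8 22.5] ang 90.0
side rollertops 100 med [0.5411 0.174  0.1009] rect c [541.7 173.9] sz [20.5 43.3] ang 8.2
side rollertops 95 med [0.4877 0.1718 0.1009] rect c [489.5 169.9] sz [21.6 39.8] ang 11.0
```

```bash
cat > p.py <<'E'
import numpy as np, json
from scipy.spatial.transform import Rotation as Ro
from station import get_obs
TH=.097; RO=np.array([.564,.2075,0]); PAD=np.array([.549,-.389,0])
def rol(x,y,z=0): c,s=np.cos(TH),np.sin(TH); return RO+[c*x-s*y,s*x+c*y,z]
def rot(yaw,t=0): return Ro.from_euler('z',yaw)*Ro.from_euler('x',np.pi)*Ro.from_euler('y',t)
def log(o):
    open('log.jsonl','a').write(json.dumps([list(map(float,o['qpos'])),list(map(float,o['ee_pos'])),list(map(float,o['eef_rot']))])+'\n')
def plan(*wps):
    """wps: (pos, Rotation, grip, nrows); prints rows from current pose, linear between waypoints"""
    o=get_obs();log(o);p0=o['ee_pos'];R0=Ro.from_euler('xyz',o['eef_rot'])
    print('at',np.round(p0,4),np.round(o['eef_rot'],3),'q',np.round(o['qpos'],2),'t',o['time_s'],'w',round(o['grip_width'],4))
    pp,pr=p0,R0;rows=[]
    for p,R,g,n in wps:
        p=np.array(p);dv=(pr.inv()*R).as_rotvec()
        print(' leg mm/row',round(np.linalg.norm(p-pp)*1e3/n,1),'deg/row',round(np.degrees(np.linalg.norm(dv))/n,1))
        for k in range(1,n+1):
            pk=pp+(p-pp)*k/n;Rk=pr*Ro.from_rotvec(dv*k/n)
            s=R0.inv().apply(pk-p0)/.25;a=(R0.inv()*Rk).as_rotvec()/(2*np.pi)
            rows.append([round(float(x),4)+0 for x in (*s,*a)]+[g])
        pp,pr=p,R
    b=[r for r in rows if max(map(abs,r[:6]))>1]
    print(len(rows),'rows',('OVER '+str(len(b))) if b else '');print(json.dumps(rows))
E
python3 - <<'E'
from p import *
plan(((.36,-.30,.30),rot(.2),1,10))
E
```

```text
at [ 0.1386 -0.5322  0.2243] [-3.141 -0.     0.255] q [-1.38  0.3   1.52 -0.    1.32 -0.07] t 0.3 w 0.094
 leg mm/row 33.0 deg/row 0.3
10 rows OVER 1
[[0.1091, -0.0676, -0.0303, 0.0, 0.0, 0.0009, 1], [0.2182, -0.1351, -0.0605, 0.0, 0.0, 0.0017, 1], [0.3273, -0.2027, -0.0908, 0.0, 0.0, 0.0026, 1], [0.4364, -0.2702, -0.1211, 0.0, 0.0, 0.0035, 1], [0.5455, -0.3378, -0.1514, 0.0, 0.0, 0.0044, 1], [0.6546, -0.4054, -0.1816, 0.0, 0.0, 0.0052, 1], [0.7637, -0.4729, -0.2119, 0.0, 0.0, 0.0061, 1], [0.8728, -0.5405, -0.2422, 0.0, 0.0, 0.007, 1], [0.9819, -0.608, -0.2724, -0.0001, 0.0, 0.0078, 1], [1.0911, -0.6756, -0.3027, -0.0001, 0.0, 0.0087, 1]]
```

Request:
play_rows([
  [[0.2,-0.13,-0.06,0,0,0,1],[0.4,-0.25,-0.12,0,0,0,1],[0.6,-0.38,-0.18,0,0,0,1],[0.8,-0.5,-0.24,0,0,0,1],[0.98,-0.61,-0.28,0,0,0,1],[0.98,-0.61,-0.28,0,0,0,1]],
])

```text
time_s: 0.9
ee_pos: [0.3383, -0.3211, 0.2951]
eef_rot: [3.141, -0.0, 0.255]
force: [0.6, -0.1, -0.6]
grip_width: 0.0938
grip_force: 0.0
```

Run:
```python
from p import *
plan(((.44,-.08,.30),rot(.12),1,6))
```

```text
at [ 0.3383 -0.3211  0.2951] [ 3.141 -0.     0.255] q [-0.84  0.06  1.64  0.    1.44  0.48] t 0.9 w 0.0938
 leg mm/row 43.6 deg/row 1.3
6 rows 
[[0.1061, -0.1385, -0.0033, 0.0, 0.0, 0.0036, 1], [0.2122, -0.277, -0.0065, 0.0, 0.0, 0.0072, 1], [0.3184, -0.4154, -0.0098, 0.0, 0.0, 0.0107, 1], [0.4245, -0.5539, -0.0131, 0.0, 0.0, 0.0143, 1], [0.5306, -0.6924, -0.0164, 0.0001, 0.0, 0.0179, 1], [0.6367, -0.8309, -0.0196, 0.0001, -0.0001, 0.0215, 1]]
```

Request:
play_rows([
  [[0.13,-0.19,0,0,0,0.004,1],[0.26,-0.38,0,0,0,0.009,1],[0.39,-0.57,0,0,0,0.013,1],[0.52,-0.76,0,0,0,0.017,1],[0.64,-0.95,0,0,0,0.0215,1],[0.64,-0.95,0,0,0,0.0215,1]],
])

```text
time_s: 1.5
ee_pos: [0.4326, -0.0502, 0.2947]
eef_rot: [3.142, -0.001, 0.12]
force: [-0.4, -0.1, 0.5]
grip_width: 0.0938
grip_force: 0.0
```

Run:
```python
from p import *
plan(((.5351,.19,.28),rot(.118),1,5),((.5351,.2895,.25),rot(.118),1,3))
```

```text
at [ 0.4326 -0.0502  0.2947] [ 3.142e+00 -1.000e-03  1.200e-01] q [-0.2  -0.01  1.71  0.    1.44  1.25] t 1.5 w 0.0938
 leg mm/row 52.3 deg/row 0.0
 leg mm/row 34.6 deg/row 0.0
8 rows OVER 3
[[0.1044, -0.1809, 0.0118, 0.0, 0.0, 0.0001, 1], [0.2089, -0.3619, 0.0236, 0.0, 0.0, 0.0001, 1], [0.3133, -0.5428, 0.0354, 0.0, -0.0001, 0.0002, 1], [0.4177, -0.7237, 0.0471, 0.0, -0.0001, 0.0002, 1], [0.5221, -0.9046, 0.0589, 0.0, -0.0001, 0.0003, 1], [0.538, -1.0364, 0.0989, 0.0, -0.0001, 0.0003, 1], [0.5538, -1.1681, 0.139, 0.0, -0.0001, 0.0003, 1], [0.5697, -1.2998, 0.179, 0.0, -0.0001, 0.0003, 1]]
```

Request:
play_rows([
  [[0.11,-0.19,0.01,0,0,0,1],[0.22,-0.38,0.01,0,0,0,1],[0.33,-0.57,0.02,0,0,0,1],[0.44,-0.76,0.02,0,0,0,1],[0.55,-0.95,0.02,0,0,0,1],[0.55,-0.95,0.02,0,0,0,1]],
])

```text
time_s: 2.1
ee_pos: [0.5408, 0.2028, 0.2887]
eef_rot: [-3.141, 0.001, 0.122]
force: [0.3, -1.6, -0.0]
grip_width: 0.0938
grip_force: 0.0
```

Run:
```python
from p import *
plan(((.5351,.2895,.25),rot(.118),1,3),((.5351,.2895,.187),rot(.118),1,3))
```

```text
at [0.5408 0.2028 0.2887] [-3.141e+00  1.000e-03  1.220e-01] q [0.3  0.32 1.34 0.   1.48 1.74] t 2.1 w 0.0938
 leg mm/row 31.7 deg/row 0.1
 leg mm/row 21.0 deg/row 0.0
6 rows 
[[0.0065, -0.1157, 0.0516, 0.0, 0.0, 0.0002, 1], [0.0131, -0.2314, 0.1033, 0.0, 0.0001, 0.0004, 1], [0.0196, -0.347, 0.1549, 0.0, 0.0001, 0.0006, 1], [0.0197, -0.347, 0.2389, 0.0, 0.0001, 0.0006, 1], [0.0198, -0.347, 0.3229, 0.0, 0.0001, 0.0006, 1], [0.0198, -0.347, 0.4069, 0.0, 0.0001, 0.0006, 1]]
```

Request:
play_rows([
  [[0.01,-0.17,0.05,0,0,0,1],[0.02,-0.347,0.15,0,0,0,1],[0.02,-0.347,0.28,0,0,0,1],[0.02,-0.347,0.41,0,0,0,1],[0.02,-0.347,0.41,0,0,0,1],[0.02,-0.347,0.41,0,0,0,-1],[0.02,-0.347,0.41,0,0,0,-1],[0.02,-0.347,0.41,0,0,0,-1],[0.02,-0.347,0.41,0,0,0,-1],[0.02,-0.347,0.41,0,0,0,-1]],
], grip_force=45)

```text
time_s: 3.1
ee_pos: [0.5352, 0.2862, 0.1876]
eef_rot: [-3.141, -0.001, 0.12]
force: [-0.7, 0.5, 0.2]
grip_width: 0.0572
grip_force: 0.0
```

Request:
play_rows([
  [[0,-0.01,0,0,0,0,-1],[0,-0.01,0,0,0,0,-1],[0,-0.01,0,0,0,0,-1],[0,-0.01,0,0,0,0,-1],[0,-0.01,0,0,0,0,-1],[0,-0.01,0,0,0,0,-1],[0,-0.01,0,0,0,0,-1],[0,-0.01,0,0,0,0,-1],[0,-0.01,-0.04,0,0,0,-1],[0,-0.01,-0.1,0,0,0,-1]],
])

```text
time_s: 4.1
ee_pos: [0.5341, 0.2884, 0.2112]
eef_rot: [3.141, 0.003, 0.12]
force: [0.5, 0.1, -6.3]
grip_width: 0.0086
grip_force: 45.0
```

Run:
```python
from p import *
plan(((.50,.12,.31),rot(.06),-1,10))
```

```text
at [0.5341 0.2884 0.2112] [3.141e+00 3.000e-03 1.200e-01] q [0.43 0.44 1.36 0.   1.34 1.89] t 4.1 w 0.0086
 leg mm/row 19.8 deg/row 0.3
10 rows 
[[-0.0217, 0.0653, -0.0394, 0.0, 0.0, 0.001, -1], [-0.0434, 0.1306, -0.0788, 0.0, 0.0001, 0.0019, -1], [-0.0651, 0.1959, -0.1182, 0.0, 0.0001, 0.0029, -1], [-0.0868, 0.2612, -0.1576, 0.0001, 0.0002, 0.0038, -1], [-0.1085, 0.3265, -0.197, 0.0001, 0.0002, 0.0048, -1], [-0.1302, 0.3918, -0.2363, 0.0001, 0.0003, 0.0057, -1], [-0.1519, 0.4571, -0.2757, 0.0001, 0.0003, 0.0067, -1], [-0.1736, 0.5224, -0.3151, 0.0001, 0.0004, 0.0076, -1], [-0.1953, 0.5877, -0.3545, 0.0001, 0.0004, 0.0086, -1], [-0.2171, 0.653, -0.3939, 0.0002, 0.0005, 0.0095, -1]]
```

Request:
play_rows([
  [[0,0,-0.1,0,0,0,-1],[0,0,-0.2,0,0,0,-1],[-0.01,0.05,-0.3,0,0,0.001,-1],[-0.03,0.15,-0.38,0,0,0.002,-1],[-0.06,0.27,-0.38,0,0,0.004,-1],[-0.1,0.4,-0.38,0,0,0.006,-1],[-0.13,0.53,-0.38,0,0,0.008,-1],[-0.17,0.66,-0.38,0,0,0.01,-1],[-0.2,0.8,-0.38,0,0,0.01,-1],[-0.22,0.94,-0.38,0,0,0.01,-1]],
])

```text
time_s: 5.1
ee_pos: [0.5074, 0.0476, 0.3072]
eef_rot: [-3.141, 0.001, 0.057]
force: [1.3, 0.1, -7.0]
grip_width: 0.0081
grip_force: 45.0
```

Run:
```python
from p import *
plan(((.50,-.12,.30),rot(.0),-1,8))
```

```text
at [0.5074 0.0476 0.3072] [-3.141e+00  1.000e-03  5.700e-02] q [0.02 0.16 1.5  0.   1.48 1.54] t 5.1 w 0.0081
 leg mm/row 21.0 deg/row 0.4
8 rows 
[[-0.0085, 0.0834, 0.0036, 0.0, 0.0, 0.0011, -1], [-0.017, 0.1669, 0.0072, 0.0, 0.0, 0.0023, -1], [-0.0254, 0.2503, 0.0108, 0.0, 0.0, 0.0034, -1], [-0.0339, 0.3337, 0.0144, 0.0, 0.0, 0.0045, -1], [-0.0424, 0.4171, 0.018, 0.0, 0.0001, 0.0057, -1], [-0.0509, 0.5006, 0.0216, 0.0, 0.0001, 0.0068, -1], [-0.0594, 0.584, 0.0252, 0.0, 0.0001, 0.008, -1], [-0.0679, 0.6674, 0.0288, 0.0, 0.0001, 0.0091, -1]]
```

Request:
play_rows([
  [[0,0.12,0,0,0,0.001,-1],[0,0.24,0,0,0,0.002,-1],[0,0.36,0,0,0,0.003,-1],[0,0.48,0,0,0,0.004,-1],[0,0.6,0,0,0,0.005,-1],[0,0.72,0,0,0,0.006,-1],[0,0.84,0,0,0,0.007,-1],[0,0.95,0,0,0,0.009,-1],[0,0.95,0,0,0,0.009,-1]],
])

```text
time_s: 6.0
ee_pos: [0.5212, -0.191, 0.3065]
eef_rot: [3.141, 0.001, -0.003]
force: [0.3, 1.3, -5.9]
grip_width: 0.0086
grip_force: 45.0
```

Run:
```python
from p import *
plan(((.549,-.344,.25),rot(.0),-1,7),((.549,-.344,.110),rot(0),-1,3))
c=__import__('h').grab('side');__import__('h').save(c,'s1.png')
```

```text
at [ 0.5212 -0.191   0.3065] [ 3.141e+00  1.000e-03 -3.000e-03] q [-0.42  0.26  1.38 -0.    1.5   1.16] t 6.0 w 0.0086
 leg mm/row 23.6 deg/row 0.0
 leg mm/row 46.7 deg/row 0.0
10 rows 
[[0.0162, 0.0874, 0.0323, 0.0, 0.0, -0.0001, -1], [0.0324, 0.1748, 0.0646, 0.0, 0.0001, -0.0001, -1], [0.0486, 0.2621, 0.0969, 0.0, 0.0001, -0.0002, -1], [0.0648, 0.3495, 0.1291, 0.0, 0.0001, -0.0003, -1], [0.0809, 0.4369, 0.1614, 0.0, 0.0002, -0.0003, -1], [0.0971, 0.5243, 0.1937, 0.0, 0.0002, -0.0004, -1], [0.1133, 0.6116, 0.226, 0.0, 0.0002, -0.0005, -1], [0.1136, 0.6116, 0.4127, 0.0, 0.0002, -0.0005, -1], [0.1138, 0.6116, 0.5993, 0.0, 0.0002, -0.0005, -1], [0.1141, 0.6115, 0.786, 0.0, 0.0002, -0.0005, -1]]
```

Request:
play_rows([
  [[0.02,0.12,0,0,0,0,-1],[0.05,0.26,0,0,0,0,-1],[0.08,0.42,0.02,0,0,0,-1],[0.1,0.56,0.08,0,0,0,-1],[0.114,0.612,0.2,0,0,0,-1],[0.114,0.612,0.34,0,0,0,-1],[0.114,0.612,0.48,0,0,0,-1],[0.114,0.612,0.62,0,0,0,-1],[0.114,0.612,0.74,0,0,0,-1],[0.114,0.612,0.8,0,0,0,-1]],
])

```text
time_s: 7.05
ee_pos: [0.5496, -0.3398, 0.1041]
eef_rot: [-3.139, 0.003, 0.001]
force: [-0.5, 0.2, -6.8]
grip_width: 0.0084
grip_force: 45.0
```

Run:
```python
from m import *
from p import *
plan(((.549,-.344,.0905),rot(0),-1,4))
m=box(WS,.4,.7,-.45,-.25,.02,.1)
stat("boxS",WS[m]); P=WS[m]
for z0 in(.02,.04,.06): 
    q=P[(P[:,2]>z0)&(P[:,2]<z0+.01)];print(z0,len(q),q[:,:2].min(0) if len(q) else '',q[:,:2].max(0) if len(q) else '')
m=box(WT,.4,.7,-.45,-.25,.055,.085);stat("lid",WT[m])
W=WT[m];A=np.c_[W[:,:2],np.ones(len(W))];print(np.linalg.lstsq(A,W[:,2],rcond=None)[0])
```

```text
at [ 0.5498 -0.3402  0.1052] [-3.139e+00  3.000e-03  1.000e-03] q [-0.61  0.63  1.34  0.    1.18  0.96] t 7.15 w 0.0085
 leg mm/row 3.8 deg/row 0.1
4 rows 
[[-0.0007, 0.0038, 0.0147, -0.0001, 0.0001, 0.0, -1], [-0.0014, 0.0076, 0.0293, -0.0002, 0.0002, 0.0001, -1], [-0.0021, 0.0114, 0.044, -0.0003, 0.0004, 0.0001, -1], [-0.0029, 0.0152, 0.0587, -0.0004, 0.0005, 0.0002, -1]]
boxS 1274 med [ 0.5423 -0.3073  0.0696] rect c [ 549.6 -337.3] sz [ 98.  192.6] ang 89.7
0.02 67 [ 0.45892357 -0.3600086 ] [ 0.6005447  -0.29000796]
0.04 100 [ 0.45802226 -0.3359403 ] [ 0.6047466  -0.28851195]
0.06 292 [ 0.45346857 -0.38601347] [ 0.6457478  -0.28818561]
lid 822 med [ 0.6125 -0.3196  0.0708] rect c [ 552.6 -338.2] sz [189.6  90.1] ang 0.3
[-0.01693363 -0.00613948  0.0783344 ]
```

Request:
play_rows([
  [[0,0,0.02,0,0,0,-1],[0,0,0.04,0,0,0,-1],[0,0,0.055,0,0,0,-1],[0,0,0.061,0,0,0,-1],[0,0,0.061,0,0,0,-1],[0,0,0.061,0,0,0,0.2],[0,0,0.061,0,0,0,0.2],[0,0,0.061,0,0,0,0.2],[0,0,0.061,0,0,0,0.2],[0,0,0.061,0,0,0,0.2]],
])

```text
time_s: 8.15
ee_pos: [0.5503, -0.3414, 0.092]
eef_rot: [3.141, -0.0, 0.0]
force: [0.3, 0.7, -0.5]
grip_width: 0.0454
grip_force: 0.0
```

Request:
play_rows([
  [[0,0,0,0,0,0,1],[0,0,-0.1,0,0,0,1],[0,0,-0.3,0,0,0,1],[0,0,-0.5,0,0,0,1],[0,0,-0.7,0,0,0,1],[-0.1,-0.2,-0.8,0,0,0,1],[-0.1,-0.4,-0.8,0,0,0,1],[-0.1,-0.6,-0.8,0,0,0,1],[-0.1,-0.8,-0.8,0,0,0,1],[-0.1,-0.97,-0.8,0,0,0,1]],
])

```text
time_s: 9.15
ee_pos: [0.5247, -0.099, 0.292]
eef_rot: [3.141, -0.001, -0.0]
force: [0.3, 0.3, -0.7]
grip_width: 0.0939
grip_force: 0.0
```

Run:
```python
from p import *
from m import *
plan(((.557,.129,.25),rot(.068),1,5))
for nm,W in(("top",WT),("side",WS)):
    stat(nm+"lid",W[box(W,.4,.7,-.45,-.25,.050,.06)])
    m=box(W,.25,.69,.05,.2,.128,.143);stat(nm+"slide",W[m])
```

```text
at [ 0.5251 -0.0962  0.2924] [-3.141e+00 -1.000e-03  5.000e-03] q [-0.25  0.22  1.46  0.    1.46  1.32] t 9.25 w 0.0941
 leg mm/row 46.3 deg/row 0.7
5 rows 
[[0.0264, -0.18, 0.0341, 0.0, 0.0, -0.002, 1], [0.0529, -0.36, 0.0681, 0.0, -0.0001, -0.004, 1], [0.0793, -0.54, 0.1022, 0.0, -0.0001, -0.006, 1], [0.1057, -0.72, 0.1362, -0.0001, -0.0002, -0.008, 1], [0.1322, -0.9, 0.1703, -0.0001, -0.0002, -0.01, 1]]
toplid 1828 med [ 0.5352 -0.3408  0.0561] rect c [ 551.2 -339.5] sz [ 90.4 192.9] ang 89.4
topslide 1331 med [0.5584 0.1268 0.1348] rect c [557.9 127.8] sz [153.1  55.5] ang 4.3
sidelid 742 med [ 0.5447 -0.327   0.0569] rect c [ 551.4 -335.9] sz [193.5  99.5] ang 1.8
sideslide 1098 med [0.5551 0.1342 0.1355] rect c [557.  129.2] sz [152.7  57.6] ang 4.2
```

Request:
play_rows([
  [[0.03,-0.18,0.02,0,0,-0.002,1],[0.05,-0.36,0.04,0,0,-0.005,1],[0.08,-0.54,0.06,0,0,-0.007,1],[0.11,-0.72,0.1,0,0,-0.009,1],[0.133,-0.9,0.17,0,0,-0.011,1],[0.133,-0.9,0.25,0,0,-0.011,1],[0.133,-0.9,0.25,0,0,-0.011,1]],
])

```text
time_s: 9.95
ee_pos: [0.5576, 0.1245, 0.2266]
eef_rot: [3.141, 0.004, 0.071]
force: [-0.4, -0.1, -0.9]
grip_width: 0.094
grip_force: 0.0
```

Run:
```python
from p import *
plan(((.5575,.1285,.126),rot(.073),1,4))
```

```text
at [0.5576 0.1245 0.2266] [3.141 0.004 0.071] q [ 0.16  0.35  1.45 -0.    1.35  1.66] t 9.95 w 0.094
 leg mm/row 25.2 deg/row 0.1
4 rows 
[[0.0007, -0.004, 0.1006, 0.0, 0.0002, -0.0001, 1], [0.0014, -0.008, 0.2012, 0.0, 0.0004, -0.0002, 1], [0.002, -0.0121, 0.3017, 0.0001, 0.0005, -0.0002, 1], [0.0027, -0.0161, 0.4023, 0.0001, 0.0007, -0.0003, 1]]
```

Request:
play_rows([
  [[0,0,0.12,0,0,0,1],[0,0,0.24,0,0,0,1],[0,0,0.35,0,0,0,1],[0,0,0.415,0,0,0,1],[0,0,0.415,0,0,0,-1],[0,0,0.415,0,0,0,-1],[0,0,0.415,0,0,0,-1],[0,0,0.415,0,0,0,-1],[0,0,0.415,0,0,0,-1],[0,0,0.415,0,0,0,-1]],
], grip_force=20)

```text
time_s: 10.95
ee_pos: [0.5587, 0.1245, 0.1264]
eef_rot: [-3.141, -0.001, 0.07]
force: [-0.5, 1.3, 5.9]
grip_width: 0.0549
grip_force: 20.0
```

Request:
play_rows([
  [[0,0,0,0,0,0,-1],[0,0,0,0,0,0,-1],[0,0,-0.1,0,0,0,-1],[0,0,-0.25,0,0,0,-1],[0,0,-0.4,0,0,0,-1],[-0.03,0.12,-0.5,0,0,0.002,-1],[-0.06,0.3,-0.5,0,0,0.005,-1],[-0.09,0.5,-0.5,0,0,0.008,-1],[-0.12,0.7,-0.5,0,0,0.011,-1],[-0.15,0.9,-0.5,0,0,0.011,-1]],
])

```text
time_s: 11.95
ee_pos: [0.5359, -0.103, 0.2504]
eef_rot: [3.141, 0.0, -0.0]
force: [1.0, -0.1, -1.0]
grip_width: 0.0547
grip_force: 20.0
```

Run:
```python
from p import *
plan(((.549,-.464,.25),rot(0),-1,10))
```

```text
at [ 0.5359 -0.103   0.2504] [ 3.141  0.    -0.   ] q [-0.26  0.27  1.5  -0.    1.37  1.31] t 11.95 w 0.0547
 leg mm/row 36.1 deg/row 0.0
10 rows OVER 4
[[0.0052, 0.1444, 0.0002, 0.0, 0.0, 0.0, -1], [0.0104, 0.2888, 0.0004, 0.0, 0.0, 0.0, -1], [0.0157, 0.4332, 0.0006, 0.0, 0.0, 0.0, -1], [0.0209, 0.5776, 0.0008, 0.0, 0.0, 0.0, -1], [0.0261, 0.7219, 0.001, 0.0, 0.0, 0.0, -1], [0.0313, 0.8663, 0.0012, 0.0, 0.0, 0.0, -1], [0.0366, 1.0107, 0.0013, 0.0, 0.0, 0.0, -1], [0.0418, 1.1551, 0.0015, 0.0, 0.0, 0.0, -1], [0.047, 1.2995, 0.0017, 0.0, 0.0, 0.0, -1], [0.0522, 1.4439, 0.0019, 0.0, 0.0001, 0.0, -1]]
```

Request:
play_rows([
  [[0,0.12,0,0,0,0,-1],[0.01,0.25,0,0,0,0,-1],[0.015,0.4,0,0,0,0,-1],[0.02,0.55,0,0,0,0,-1],[0.025,0.7,0,0,0,0,-1],[0.03,0.84,0,0,0,0,-1],[0.035,0.96,0,0,0,0,-1]],
])

```text
time_s: 12.65
ee_pos: [0.545, -0.343, 0.25]
eef_rot: [-3.141, 0.001, -0.0]
force: [0.7, 0.6, -1.5]
grip_width: 0.0546
grip_force: 20.0
```

Run:
```python
from p import *
plan(((.549,-.464,.25),rot(0),-1,3),((.549,-.464,.035),rot(0),-1,6))
```

```text
at [ 0.545 -0.343  0.25 ] [-3.141e+00  1.000e-03 -0.000e+00] q [-0.62  0.5   1.19 -0.    1.46  0.95] t 12.65 w 0.0546
 leg mm/row 40.4 deg/row 0.0
 leg mm/row 35.8 deg/row 0.0
9 rows 
[[0.0054, 0.1613, 0.0, 0.0, 0.0, 0.0, -1], [0.0108, 0.3227, 0.0, 0.0, 0.0001, 0.0, -1], [0.0161, 0.484, 0.0, 0.0, 0.0001, -0.0001, -1], [0.0163, 0.4841, 0.1434, 0.0, 0.0001, -0.0001, -1], [0.0164, 0.4841, 0.2867, 0.0, 0.0001, -0.0001, -1], [0.0165, 0.4841, 0.43, 0.0, 0.0001, -0.0001, -1], [0.0166, 0.4841, 0.5734, 0.0, 0.0001, -0.0001, -1], [0.0168, 0.4842, 0.7167, 0.0, 0.0001, -0.0001, -1], [0.0169, 0.4842, 0.86, 0.0, 0.0001, -0.0001, -1]]
```

Request:
play_rows([
  [[0.01,0.16,0,0,0,0,-1],[0.01,0.32,0,0,0,0,-1],[0.015,0.47,0,0,0,0,-1],[0.015,0.47,0.14,0,0,0,-1],[0.015,0.47,0.3,0,0,0,-1],[0.015,0.47,0.46,0,0,0,-1],[0.015,0.47,0.62,0,0,0,-1],[0.015,0.47,0.76,0,0,0,-1],[0.015,0.47,0.84,0,0,0,-1],[0.015,0.47,0.86,0,0,0,-1]],
])

```text
time_s: 13.65
ee_pos: [0.5481, -0.4577, 0.032]
eef_rot: [-3.138, 0.004, 0.0]
force: [-1.5, -0.3, -1.5]
grip_width: 0.0549
grip_force: 20.0
```

Run:
```python
from p import *
from m import *
plan(((.549,-.462,.028),rot(0),-1,4))
W=WS;P=W[box(W,.45,.7,-.52,-.41,.03,.065)];stat('s',P)
W=WT;P=W[box(W,.45,.7,-.52,-.41,.03,.065)];stat('t',P)
A=np.c_[P[:,:2],np.ones(len(P))];print(np.linalg.lstsq(A,P[:,2],rcond=None)[0])
```

```text
at [ 0.5491 -0.4586  0.0351] [-3.141e+00  1.000e-03  0.000e+00] q [-0.75  0.85  1.12 -0.    1.17  0.82] t 13.75 w 0.0551
 leg mm/row 2.0 deg/row 0.0
4 rows 
[[-0.0001, 0.0034, 0.0071, 0.0, 0.0, 0.0, -1], [-0.0002, 0.0068, 0.0142, 0.0, 0.0001, 0.0, -1], [-0.0003, 0.0103, 0.0213, -0.0001, 0.0001, 0.0, -1], [-0.0004, 0.0137, 0.0284, -0.0001, 0.0001, 0.0001, -1]]
s 371 med [ 0.5367 -0.4477  0.0427] rect c [ 549.3 -455.5] sz [153.8  85.8] ang 12.0
t 324 med [ 0.6017 -0.4478  0.0401] rect c [ 551.1 -455.5] sz [ 54.8 141.1] ang 88.6
[-0.00173841 -0.03941239  0.02297539]
```

Request:
play_rows([
  [[0,0,0.012,0,0,0,-1],[0,0,0.022,0,0,0,-1],[0,0,0.027,0,0,0,-1],[0,0,0.027,0,0,0,-1],[0,0,0.027,0,0,0,1],[0,0,0.027,0,0,0,1],[0,0,0.027,0,0,0,1],[0,0,0.027,0,0,0,1],[0,0,0,0,0,0,1],[0,0,-0.1,0,0,0,1]],
])

```text
time_s: 14.75
ee_pos: [0.5484, -0.4578, 0.0585]
eef_rot: [-3.139, 0.003, 0.0]
force: [-1.4, -0.1, 0.2]
grip_width: 0.0934
grip_force: 0.0
```

Request:
play_rows([
  [[0,0,-0.15,0,0,0,1],[0,0,-0.35,0,0,0,1],[0,0,-0.55,0,0,0,1],[0,0,-0.75,0,0,0,1],[-0.15,0,-0.85,0,0,0,1],[-0.3,0,-0.85,0,0,0,1],[-0.45,-0.1,-0.85,0,0,0,1],[-0.6,-0.25,-0.85,0,0,0,1],[-0.75,-0.35,-0.85,0,0,0,1],[-0.75,-0.35,-0.85,0,0,0,1]],
])

```text
time_s: 15.75
ee_pos: [0.3583, -0.3683, 0.2736]
eef_rot: [-3.141, 0.001, -0.0]
force: [-0.2, 0.1, -0.5]
grip_width: 0.094
grip_force: 0.0
```

```bash
cat > fit.py <<'E'
import numpy as np, json
from scipy.optimize import least_squares
from scipy.spatial.transform import Rotation as Ro
e=lambda a,q: Ro.from_euler(a,q)
def fk(q,k):
    # k: d1,a1,L2,L3,e3(perp offset forearm),lat offset at shoulder, lat offset at wrist, tool len
    R=e('z',q[0]); p=np.array([0,0,k[0]]); p=p+R.apply([k[1],k[5],0])
    R=R*e('y',q[1]); p=p+R.apply([0,0,k[2]])
    R=R*e('y',q[2]); p=p+R.apply([k[4],0,k[3]])
    R=R*e('z',q[3]); R=R*e('y',q[4]); p=p+R.apply([0,k[6],0])
    R=R*e('z',q[5])
    p=p+R.apply([0,0,k[7]]); return p,R
def load(): return [json.loads(l) for l in open('log.jsonl')]
E
python3 - <<'E'
from p import *
from fit import *
from m import *
plan(((.4,-.35,.3),rot(0),1,4))
D=load();q,P,E=D[0]
# rotation offset of tool
off=[(fk(d[0],np.zeros(8))[1].inv()*Ro.from_euler('xyz',d[2])).as_rotvec().round(3) for d in D];print(off[0],off[-1])
f=lambda k:np.concatenate([fk(d[0],k)[0]-d[1] for d in D]+[1e-4*(k-[.3,0,.4,.4,0,0,0,.2])])
s=least_squares(f,[.3,0,.4,.4,0,.03,0,.2]);print(s.x.round(4),len(D),np.abs(s.fun[:-8]).max())
for nm,W in(("top",WT),("side",WS)):
    stat(nm+" slide",W[box(W,.4,.7,-.52,-.41,.03,.045)])
    stat(nm+" lid",W[box(W,.4,.7,-.4,-.25,.05,.06)])
save(T,'top1.png')
E
```

```text
at [ 0.3616 -0.3712  0.2744] [ 3.14e+00 -2.00e-03 -0.00e+00] q [-0.87  0.19  1.54  0.    1.41  0.7 ] t 15.85 w 0.0941
 leg mm/row 12.7 deg/row 0.0
4 rows 
[[0.0385, -0.0212, -0.0256, 0.0001, -0.0001, 0.0, 1], [0.0769, -0.0424, -0.0512, 0.0001, -0.0001, 0.0, 1], [0.1154, -0.0636, -0.0768, 0.0002, -0.0002, 0.0, 1], [0.1538, -0.0848, -0.1024, 0.0003, -0.0003, 0.0, 1]]
[-0.     0.     1.571] [-0.    -0.     1.571]
[2.212e-01 0.000e+00 4.242e-01 4.475e-01 4.090e-02 3.640e-02 2.000e-04
 2.516e-01] 14 1.80837774532705e-07
top slide 1174 med [ 0.5475 -0.4571  0.037 ] rect c [ 548.9 -458.6] sz [ 57.1 152.3] ang 89.3
top lid 2159 med [ 0.5494 -0.3342  0.0559] rect c [ 551.2 -338.4] sz [193.2  90.9] ang 0.5
side slide 327 med [ 0.538  -0.4544  0.038 ] rect c [ 547.6 -455.3] sz [152.1  59.7] ang 0.2
side lid 735 med [ 0.5438 -0.3272  0.0569] rect c [ 551.  -336.5] sz [192.6  96.9] ang 0.7
```

Run:
```python
from p import *
plan(((.33,-.25,.26),rot(.17,.873),1,7))
```

```text
at [ 0.3616 -0.3712  0.2744] [ 3.14e+00 -2.00e-03 -0.00e+00] q [-0.87  0.19  1.54  0.    1.41  0.7 ] t 15.85 w 0.0941
 leg mm/row 18.0 deg/row 7.3
7 rows 
[[-0.0181, -0.0693, 0.0081, 0.0017, 0.0198, -0.0036, 1], [-0.0361, -0.1386, 0.0161, 0.0035, 0.0395, -0.0072, 1], [-0.0542, -0.2079, 0.0242, 0.0052, 0.0593, -0.0108, 1], [-0.0723, -0.2772, 0.0322, 0.0069, 0.0791, -0.0144, 1], [-0.0903, -0.3465, 0.0403, 0.0087, 0.0988, -0.018, 1], [-0.1084, -0.4158, 0.0484, 0.0104, 0.1186, -0.0216, 1], [-0.1265, -0.4851, 0.0564, 0.0121, 0.1384, -0.0252, 1]]
```

Request:
play_rows([
  [[-0.02,-0.07,0.008,0.002,0.02,-0.004,1],[-0.036,-0.14,0.016,0.0035,0.04,-0.007,1],[-0.054,-0.21,0.024,0.005,0.06,-0.011,1],[-0.072,-0.28,0.032,0.007,0.08,-0.0145,1],[-0.09,-0.35,0.04,0.0087,0.1,-0.018,1],[-0.108,-0.416,0.048,0.0104,0.12,-0.0216,1],[-0.1265,-0.485,0.056,0.012,0.1385,-0.025,1],[-0.1265,-0.485,0.056,0.012,0.1385,-0.025,1]],
])

```text
time_s: 16.65
ee_pos: [0.3296, -0.2498, 0.2582]
eef_rot: [-3.136, -0.875, 0.164]
force: [-0.5, -0.4, -0.2]
grip_width: 0.094
grip_force: 0.0
```

```bash
cat >> fit.py <<'E'
LO=np.array([-3.03,-.79,.23,-1.04,0,-2.55]);HI=np.array([3.03,2.21,2.52,4.18,3.07,2.55])
def ik(p,R,k,q0):
    """R: station rotation"""
    best=None
    Rw=R*e('z',-np.pi/2)
    def f(q):
        P,Q=fk(q,k); return np.r_[(P-p)*5,(Rw.inv()*Q).as_rotvec()]
    rng=np.random.default_rng(0)
    for i in range(12):
        s=q0 if i==0 else np.clip(np.array(q0)+rng.normal(0,.6,6),LO+.01,HI-.01)
        r=least_squares(f,np.clip(s,LO+1e-3,HI-1e-3),bounds=(LO,HI))
        if r.cost<1e-8 and (best is None or np.abs(r.x-q0).max()<np.abs(best-q0).max()): best=r.x
        if i==0 and best is not None: break
    return best
E
python3 - <<'E'
from p import *
from fit import *
o=get_obs();log(o);D=load();print(o['qpos'].round(3),o['ee_pos'].round(4),o['eef_rot'].round(3))
f=lambda k:np.concatenate([fk(d[0],k)[0]-d[1] for d in D]+[1e-4*(k-[.3,0,.4,.4,0,0,0,.2])])
s=least_squares(f,[.3,0,.4,.4,0,.03,0,.2]);k=s.x;print(k.round(4),np.abs(s.fun[:-8]).max())
json.dump(list(k),open('k.json','w'))
q0=o['qpos']
c=np.cos
def gp(b,al,t,h=.045,back=.01): # grasp pose at standing bottle
    R=rot(al if t>0 else al+np.pi,t); return np.array([b[0],b[1],h])-back*R.apply([0,0,1]),R
B=dict(b1=(.5995,-.080),b2=(.6037,-.2082),b3=(.4685,-.086),b4=(.451,-.188))
for n in B:
  for al in (-60,-30,0,30,60,90):
    for t in (50,-50):
      p,R=gp(B[n],np.radians(al),np.radians(t)); 
      q=ik(p,R,k,[-.3,.8,1.3,0,.5,1.5 if t>0 else -1.5]);
      z=R.apply([0,0,1]);qa=ik(p-.12*z,R,k,q if q is not None else q0)
      print(n,al,t,None if q is None else q.round(2),qa is not None)
for gx in(-.052,.052):
  for sy,t in((1,-40),(-1,40)):
    R=rot(1.571+TH,np.radians(t));p=rol(gx,sy*.066,.1205)-.01*R.apply([0,0,1])
    for z in(0,.1):
      q=ik(p+[0,0,z],R,k,[.3,.6,1.4,0,1.3,.3]);print(gx,sy,t,z,p.round(3),None if q is None else q.round(2))
E
```

```text
[-1.23  -0.189  2.176  0.957  1.184 -0.226] [ 0.3296 -0.2498  0.2582] [-3.136 -0.875  0.164]
[0.2212 0.     0.4242 0.4475 0.0409 0.0366 0.     0.2516] 6.79064804387508e-10
b1 -60 50 None False
b1 -60 -50 None False
b1 -30 50 None False
b1 -30 -50 None False
b1 0 50 [-0.29  0.45  2.09  2.4   0.33 -1.04] True
b1 0 -50 None False
b1 30 50 [-0.48  0.53  1.94  1.45  0.71 -0.63] True
b1 30 -50 None False
b1 60 50 [-0.54  0.67  1.66  1.02  1.12 -0.64] True
b1 60 -50 [-0.54  0.67  1.66  1.02  1.12  2.5 ] False
b1 90 50 [-0.49  0.84  1.34  0.74  1.5  -0.76] True
b1 90 -50 [-0.49  0.84  1.34  0.74  1.5   2.38] True
b2 -60 50 None False
b2 -60 -50 None False
b2 -30 50 None False
b2 -30 -50 None False
b2 0 50 [-0.56  0.51  1.96  1.85  0.43 -0.68] True
b2 0 -50 None False
b2 30 50 [-0.69  0.63  1.75  1.23  0.86 -0.55] True
b2 30 -50 None False
b2 60 50 [-0.71  0.79  1.44  0.9   1.28 -0.63] True
b2 60 -50 [-0.71  0.79  1.44  0.9   1.28  2.52] False
b2 90 50 [-0.65  0.98  1.08  0.66  1.68 -0.78] True
b2 90 -50 [-0.65  0.98  1.08  0.66  1.68  2.36] True
b3 -60 50 None False
b3 -60 -50 None False
b3 
[... 753 characters left out ...]
9] True
b4 90 50 [-0.77  0.73  1.56  0.58  1.55 -1.  ] True
b4 90 -50 [-0.77  0.73  1.56  0.58  1.55  2.14] True
-0.052 1 -40 0 [0.505 0.275 0.128] [ 0.67  0.68  1.33 -0.57  1.56  0.71]
-0.052 1 -40 0.1 [0.505 0.275 0.128] [ 0.67  0.58  1.25 -0.58  1.71  0.61]
-0.052 -1 40 0 [0.519 0.13  0.128] [-0.13  0.45  1.71  0.72  1.26 -0.55]
-0.052 -1 40 0.1 [0.519 0.13  0.128] [-0.13  0.32  1.63  0.69  1.42 -0.41]
0.052 1 -40 0 [0.609 0.285 0.128] [ 0.6   0.88  1.   -0.6   1.64  0.57]
0.052 1 -40 0.1 [0.609 0.285 0.128] [ 0.6   0.79  0.91 -0.62  1.78  0.47]
0.052 -1 40 0 [0.623 0.14  0.128] [-0.09  0.65  1.39  0.71  1.33 -0.44]
0.052 -1 40 0.1 [0.623 0.14  0.128] [-0.09  0.54  1.31  0.69  1.47 -0.32]
```

```bash
cat >> p.py <<'E'
from fit import fk,ik,LO,HI
K=json.load(open('k.json'))
B=dict(b1=(.5995,-.080),b2=(.6037,-.2082),b3=(.4685,-.086),b4=(.451,-.188))
D2=np.radians
def gp(n,al,extra=0,h=.045,back=.01):
    R=rot(D2(al),D2(50)); return np.array([*B[n],h])-(back+extra)*R.apply([0,0,1]),R
def pl(gx,sy,dz=0,h=.045,back=.01,extra=0):
    R=rot(np.pi/2+TH,D2(-40)); return rol(gx,sy*.066-(.050-h),.1205+dz)-(back+extra)*R.apply([0,0,1]),R
def chk(*wps):
    q=get_obs()['qpos'];o=get_obs();p0=o['ee_pos'];R0=Ro.from_euler('xyz',o['eef_rot'])
    for p,R,g,n in wps:
        dv=(R0.inv()*R).as_rotvec();m=0
        for i in range(1,n+1):
            x=ik(p0+(p-p0)*i/n,R0*Ro.from_rotvec(dv*i/n),K,q)
            if x is None: print('IK FAIL',i);break
            m=max(m,np.abs(x-q).max());q=x
        print('chk q',q.round(2),'max dq/row',round(m,2));p0,R0=np.array(p),R
E
python3 - <<'E'
from p import *
p,R=gp('b4',90,.1)
w=((np.array([.43,-.30,.2]),R,.7,10),(p,R,.7,3))
chk(*w);plan(*w)
E
```

```text
chk q [-0.91  0.63  1.31  0.52  1.91 -0.92] max dq/row 0.1
chk q [-0.86  0.72  1.38  0.53  1.75 -0.96] max dq/row 0.05
at [ 0.3296 -0.2498  0.2582] [-3.136 -0.875  0.164] q [-1.23 -0.19  2.18  0.96  1.18 -0.23] t 16.65 w 0.094
 leg mm/row 12.6 deg/row 8.0
 leg mm/row 30.4 deg/row 0.0
13 rows 
[[0.0054, 0.0266, 0.0427, 0.0171, -0.0001, -0.0144, 0.7], [0.0108, 0.0532, 0.0854, 0.0342, -0.0002, -0.0287, 0.7], [0.0162, 0.0798, 0.1281, 0.0513, -0.0002, -0.0431, 0.7], [0.0216, 0.1065, 0.1708, 0.0683, -0.0003, -0.0574, 0.7], [0.027, 0.1331, 0.2135, 0.0854, -0.0004, -0.0718, 0.7], [0.0324, 0.1597, 0.2562, 0.1025, -0.0005, -0.0861, 0.7], [0.0378, 0.1863, 0.2989, 0.1196, -0.0005, -0.1005, 0.7], [0.0432, 0.2129, 0.3415, 0.1367, -0.0006, -0.1149, 0.7], [0.0486, 0.2395, 0.3842, 0.1538, -0.0007, -0.1292, 0.7], [0.054, 0.2662, 0.4269, 0.1709, -0.0008, -0.1436, 0.7], [-0.0107, 0.2348, 0.525, 0.1709, -0.0008, -0.1436, 0.7], [-0.0754, 0.2034, 0.623, 0.1709, -0.0008, -0.1436, 0.7], [-0.1402, 0.1721, 0.721, 0.1709, -0.0008, -0.1436, 0.7]]
```

Request:
play_rows([
  [[0.005,0.027,0.043,0.017,0,-0.0144,0.7],[0.011,0.053,0.085,0.034,0,-0.0287,0.7],[0.016,0.08,0.128,0.051,0,-0.043,0.7],[0.022,0.106,0.171,0.068,0,-0.0574,0.7],[0.027,0.133,0.214,0.0854,0,-0.072,0.7],[0.032,0.16,0.256,0.1025,0,-0.086,0.7],[0.038,0.186,0.3,0.12,0,-0.1,0.7],[0.043,0.213,0.34,0.137,0,-0.115,0.7],[0.049,0.24,0.384,0.154,0,-0.129,0.7],[0.054,0.266,0.427,0.171,-0.001,-0.1436,0.7]],
])

```text
time_s: 17.65
ee_pos: [0.4319, -0.3018, 0.1995]
eef_rot: [-3.131, -0.867, 1.569]
force: [-1.2, -0.9, 0.7]
grip_width: 0.0799
grip_force: 0.0
```

Run:
```python
from p import *
w=(*[(*gp('b4',90,.09),.7,3)],(*gp('b4',90,0),.7,3))
chk(*w);plan(*w)
```

```text
chk q [-0.85  0.72  1.4   0.54  1.73 -0.96] max dq/row 0.06
chk q [-0.77  0.73  1.56  0.58  1.55 -1.  ] max dq/row 0.06
at [ 0.4319 -0.3018  0.1995] [-3.131 -0.867  1.569] q [-0.9   0.64  1.3   0.51  1.91 -0.92] t 17.65 w 0.0799
 leg mm/row 33.1 deg/row 0.2
 leg mm/row 30.0 deg/row 0.0
6 rows 
[[-0.0596, 0.0266, 0.1154, -0.0005, 0.0003, -0.0001, 0.7], [-0.1192, 0.0531, 0.2308, -0.001, 0.0006, -0.0001, 0.7], [-0.1788, 0.0797, 0.3462, -0.0015, 0.001, -0.0002, 0.7], [-0.178, 0.0808, 0.4662, -0.0015, 0.001, -0.0002, 0.7], [-0.1773, 0.082, 0.5862, -0.0015, 0.001, -0.0002, 0.7], [-0.1766, 0.0831, 0.7061, -0.0015, 0.001, -0.0002, 0.7]]
```

Request:
play_rows([
  [[-0.06,0.027,0.115,0,0,0,0.7],[-0.12,0.053,0.23,0,0.001,0,0.7],[-0.178,0.077,0.346,0,0.001,0,0.7],[-0.178,0.077,0.48,0,0.001,0,0.7],[-0.178,0.077,0.6,0,0.001,0,0.7],[-0.177,0.077,0.7,0,0.001,0,0.7],[-0.177,0.077,0.7,0,0.001,0,-1],[-0.177,0.077,0.7,0,0.001,0,-1],[-0.177,0.077,0.7,0,0.001,0,-1],[-0.177,0.077,0.7,0,0.001,0,-1]],
], grip_force=25)

```text
time_s: 18.65
ee_pos: [0.4496, -0.1962, 0.0543]
eef_rot: [-3.137, -0.874, 1.568]
force: [2.2, -1.7, 0.7]
grip_width: 0.0559
grip_force: 25.0
```

Run:
```python
from p import *
p,R=gp('b4',90); P,Rp=pl(.052,-1,.1)
w=((p+[0,0,.02],R,-1,3),(p+[0,0,.2],R,-1,6),(np.array([.52,.0,.27]),rot(np.pi/2+TH,0),-1,8),(P,Rp,-1,8))
chk(*w);plan(*w)
import h; c=h.grab('side');h.save(c,'s2.png')
```

```text
chk q [-0.77  0.7   1.56  0.58  1.58 -0.98] max dq/row 0.01
chk q [-0.77  0.46  1.46  0.61  1.86 -0.79] max dq/row 0.05
chk q [-0.07  0.2   1.54  0.    1.4  -0.17] max dq/row 0.11
chk q [ 0.42  0.64  1.16 -0.66  1.6   0.39] max dq/row 0.09
at [ 0.4496 -0.1962  0.0543] [-3.137 -0.874  1.568] q [-0.77  0.73  1.56  0.58  1.56 -1.  ] t 18.65 w 0.0559
 leg mm/row 5.7 deg/row 0.1
 leg mm/row 30.0 deg/row 0.0
 leg mm/row 26.0 deg/row 6.3
 leg mm/row 23.1 deg/row 5.0
25 rows OVER 11
[[0.018, 0.0018, -0.0141, -0.0001, -0.0001, -0.0001, -1], [0.036, 0.0037, -0.0282, -0.0002, -0.0002, -0.0002, -1], [0.054, 0.0055, -0.0423, -0.0004, -0.0002, -0.0003, -1], [0.146, 0.0051, -0.1193, -0.0004, -0.0002, -0.0003, -1], [0.2381, 0.0048, -0.1963, -0.0004, -0.0002, -0.0003, -1], [0.3301, 0.0045, -0.2733, -0.0004, -0.0002, -0.0003, -1], [0.4222, 0.0041, -0.3503, -0.0004, -0.0002, -0.0003, -1], [0.5142, 0.0038, -0.4273, -0.0004, -0.0002, -0.0003, -1], [0.6063, 0.0035, -0.5043, -0.0004, -0.0002, -0.0003, -1], [0.6762, 0.038, -0.4353, 0.0005, -0.0176, -0.0021, -1], [0.7462, 0.0725, -0.3663, 0.0013, -0.0349, -0.0039, -1], [0.8161, 0.1071, -0.2973, 0.0021, -0.0523, -0.0056, -1], [0.8861, 0.1416, -0.2283, 0.003, -0.0696, -0.0074, -1], [0.956, 0.1761, -0.1593, 0.0038, -0.087, -0.0092, -1], [1.026, 0.2106, -0.0903, 0.0046, -0.1043, -0.011, -1], [1.0959, 0.2452, -0.0213, 0.0055, -0.1217, -0.0128, -1], [1.1659, 0.2797, 0.0477, 0.0063, -0.139, -0.0146, -1], [1.1975, 0.3308, 0.1179, 0.0057, -0.1529, -0.0149, -1], [1.2291, 0.3819, 0.1881, 0.0051, -0.1668, -0.0153, -1], [1.2607, 0.433, 0.2583, 0.0044, -0.1807, -0.0156, -1], [1.2923, 0.4841, 0.3284, 0.0038, -0.1946, -0.0159, -1], [1.3239, 0.5352, 0.3986, 0.0031, -0.2084, -0.0162, -1], [1.3555, 0.5863, 0.4688, 0.0024, -0.2223, -0.0165, -1], [1.3871, 0.6374, 0.5389, 0.0017, -0.2362, -0.0168, -1], [1.4188, 0.6885, 0.6091, 0.001, -0.2501, -0.017, -1]]
```

View pics/s2.png

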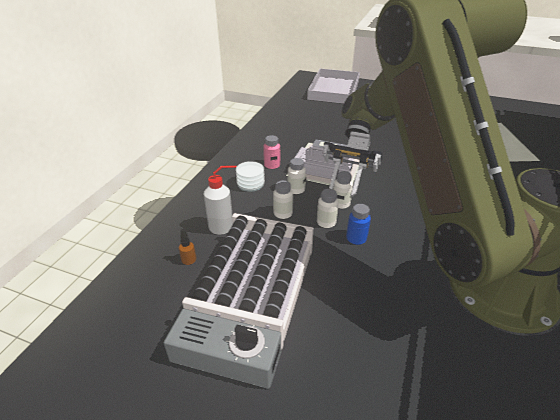

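The side view shows the tilted gripper holding bottle 4 at about (343,185). The rollers are clear of boxes. Lifting next.

Request:
play_rows([
  [[0.02,0.004,-0.016,0,0,0,-1],[0.06,0.004,-0.05,0,0,0,-1],[0.15,0.004,-0.12,0,0,0,-1],[0.24,0.004,-0.2,0,0,0,-1],[0.33,0.004,-0.27,0,0,0,-1],[0.42,0.004,-0.35,0,0,0,-1],[0.515,0.004,-0.43,0,0,0,-1],[0.6,0.004,-0.5,0,0,0,-1],[0.67,0.038,-0.44,0,-0.017,-0.002,-1],[0.75,0.07,-0.37,0.001,-0.035,-0.004,-1]],
])

```text
time_s: 19.7
ee_pos: [0.4671, -0.1464, 0.2582]
eef_rot: [3.128, -0.651, 1.6]
force: [0.6, 0.5, -2.2]
grip_width: 0.0554
grip_force: 25.0
```

Run:
```python
from p import *
P,Rp=pl(.052,-1,.1)
w=((np.array([.52,.0,.27]),rot(np.pi/2+TH,0),-1,7),(P,Rp,-1,9))
chk(*w);plan(*w)
```

```text
chk q [-0.07  0.2   1.54  0.    1.4  -0.17] max dq/row 0.09
chk q [ 0.42  0.64  1.16 -0.66  1.6   0.39] max dq/row 0.08
at [ 0.4671 -0.1464  0.2582] [ 3.128 -0.651  1.6  ] q [-0.63  0.33  1.53  0.51  1.7  -0.7 ] t 19.7 w 0.0554
 leg mm/row 22.3 deg/row 5.4
 leg mm/row 20.5 deg/row 4.4
16 rows 
[[0.0699, 0.0321, 0.0452, 0.0008, -0.0148, -0.0016, -1], [0.1398, 0.0642, 0.0905, 0.0016, -0.0296, -0.0031, -1], [0.2097, 0.0963, 0.1357, 0.0024, -0.0444, -0.0047, -1], [0.2796, 0.1284, 0.1809, 0.0032, -0.0592, -0.0063, -1], [0.3495, 0.1605, 0.2261, 0.0039, -0.074, -0.0079, -1], [0.4194, 0.1925, 0.2714, 0.0047, -0.0887, -0.0094, -1], [0.4893, 0.2246, 0.3166, 0.0055, -0.1035, -0.011, -1], [0.5294, 0.2712, 0.3711, 0.0051, -0.1159, -0.0113, -1], [0.5694, 0.3177, 0.4256, 0.0047, -0.1282, -0.0115, -1], [0.6095, 0.3643, 0.4801, 0.0043, -0.1406, -0.0118, -1], [0.6495, 0.4109, 0.5347, 0.0038, -0.1529, -0.012, -1], [0.6895, 0.4574, 0.5892, 0.0034, -0.1652, -0.0122, -1], [0.7296, 0.504, 0.6437, 0.0029, -0.1776, -0.0124, -1], [0.7696, 0.5505, 0.6982, 0.0025, -0.1899, -0.0126, -1], [0.8097, 0.5971, 0.7528, 0.002, -0.2022, -0.0128, -1], [0.8497, 0.6436, 0.8073, 0.0015, -0.2146, -0.013, -1]]
```

Request:
play_rows([
  [[0.07,0.032,0.045,0.001,-0.015,-0.002,-1],[0.175,0.08,0.113,0.002,-0.037,-0.004,-1],[0.28,0.128,0.181,0.003,-0.059,-0.006,-1],[0.385,0.177,0.249,0.004,-0.081,-0.009,-1],[0.49,0.225,0.317,0.0055,-0.1035,-0.011,-1],[0.56,0.305,0.412,0.005,-0.125,-0.0115,-1],[0.63,0.388,0.508,0.004,-0.147,-0.012,-1],[0.7,0.469,0.603,0.003,-0.168,-0.012,-1],[0.77,0.55,0.698,0.0025,-0.19,-0.0126,-1],[0.83,0.62,0.78,0.002,-0.208,-0.013,-1]],
])

```text
time_s: 20.7
ee_pos: [0.6158, 0.1432, 0.2315]
eef_rot: [3.141, 0.657, 1.67]
force: [0.1, -0.7, -1.5]
grip_width: 0.0551
grip_force: 25.0
```

Run:
```python
from p import *
P,Rp=pl(.052,-1,.03)
w=((P,Rp,-1,6),)
chk(*w);plan(*w)
from m import *
# bottle axis from top view: points above .2 around
save(S,'s3.png')
print(S['frame'].shape)
z=Rp.apply([0,0,1]);o=get_obs();c=o['ee_pos']+.01*Ro.from_euler('xyz',o['eef_rot']).apply([0,0,1])
print(c)
for nm,W,C in(("top",WT,T),("side",WS,S)):
    f=C["frame"].astype(int);m=box(W,c[0]-.05,c[0]+.05,c[1]-.08,c[1]+.1,c[2]-.04,c[2]+.035)
    P=W[m];stat(nm,P);print(np.percentile(P,[2,98],axis=0).round(3))
```

```text
chk q [ 0.42  0.7   1.22 -0.66  1.49  0.47] max dq/row 0.02
at [0.6158 0.1432 0.2315] [3.141 0.657 1.67 ] q [ 0.4   0.6   1.19 -0.62  1.57  0.38] t 20.7 w 0.0551
 leg mm/row 12.3 deg/row 0.4
6 rows 
[[0.0322, 0.0044, 0.0369, 0.0001, -0.0011, 0.0001, -1], [0.0644, 0.0088, 0.0738, 0.0001, -0.0022, 0.0001, -1], [0.0966, 0.0132, 0.1106, 0.0002, -0.0033, 0.0002, -1], [0.1288, 0.0176, 0.1475, 0.0002, -0.0044, 0.0002, -1], [0.161, 0.0221, 0.1844, 0.0003, -0.0055, 0.0003, -1], [0.1933, 0.0265, 0.2213, 0.0003, -0.0066, 0.0003, -1]]
(420, 560, 3)
[0.61575633 0.13894685 0.21836678]
top 1197 med [0.6131 0.1351 0.246 ] rect c [616.7 139.9] sz [ 80.2 104.3] ang 7.9
[[0.577 0.089 0.226]
 [0.651 0.188 0.253]]
side 441 med [0.6079 0.1956 0.2265] rect c [613.5 173.7] sz [78.8 54.7] ang 6.6
[[0.586 0.15  0.204]
 [0.644 0.201 0.243]]
```

View pics/s3.png

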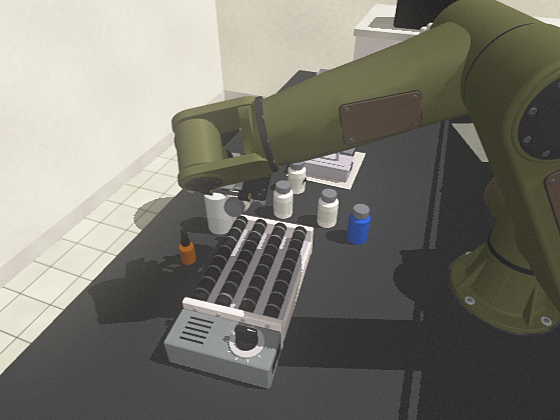

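The bottle is held level, with its cap towards the camera at (235,207). Lowering it into the rear gap.

Request:
play_rows([
  [[0.03,0.004,0.037,0,-0.001,0,-1],[0.065,0.009,0.074,0,-0.002,0,-1],[0.097,0.013,0.11,0,-0.003,0,-1],[0.13,0.018,0.148,0,-0.0045,0,-1],[0.16,0.022,0.184,0,-0.0055,0,-1],[0.193,0.0265,0.221,0,-0.0066,0,-1],[0.193,0.0265,0.221,0,-0.0066,0,-1]],
])

```text
time_s: 21.5
ee_pos: [0.621, 0.1463, 0.1549]
eef_rot: [-3.134, 0.694, 1.675]
force: [-0.2, -0.6, -1.8]
grip_width: 0.0558
grip_force: 25.0
```

Run:
```python
from p import *
P,Rp=pl(.052,-1,.001)
plan((P,Rp,-1,6))
from m import *
o=get_obs();c=o['ee_pos']+.01*Ro.from_euler('xyz',o['eef_rot']).apply([0,0,1]);print(c)
for nm,W in(("top",WT),("side",WS)):
    P=W[box(W,c[0]-.045,c[0]+.045,c[1]-.08,c[1]+.1,c[2]-.02,c[2]+.031)];stat(nm,P);print(np.percentile(P,[1,50,99],axis=0).round(3))
```

```text
at [0.621  0.1463 0.1549] [-3.134  0.694  1.675] q [ 0.41  0.7   1.23 -0.66  1.49  0.46] t 21.5 w 0.0558
 leg mm/row 4.3 deg/row 0.1
6 rows 
[[0.012, 0.0009, 0.0124, -0.0001, -0.0001, 0.0001, -1], [0.0239, 0.0018, 0.0248, -0.0001, -0.0002, 0.0003, -1], [0.0359, 0.0027, 0.0372, -0.0002, -0.0003, 0.0004, -1], [0.0478, 0.0035, 0.0496, -0.0003, -0.0004, 0.0006, -1], [0.0598, 0.0044, 0.062, -0.0003, -0.0005, 0.0007, -1], [0.0717, 0.0053, 0.0745, -0.0004, -0.0006, 0.0009, -1]]
[0.62222222 0.14011916 0.14945255]
top 1066 med [0.6186 0.1393 0.1698] rect c [621.5 144.4] sz [ 80.3 106.4] ang 7.1
[[0.581 0.091 0.147]
 [0.619 0.139 0.17 ]
 [0.659 0.195 0.179]]
side 282 med [0.6139 0.197  0.1542] rect c [615.  184.1] sz [53.9 37.8] ang 14.6
[[0.595 0.168 0.133]
 [0.614 0.197 0.154]
 [0.642 0.201 0.172]]
```

Request:
play_rows([
  [[0.024,0.001,0.025,0,0,0,-1],[0.048,0.002,0.05,0,0,0,-1],[0.062,0.003,0.064,0,0,0,-1],[0.07,0.004,0.073,0,0,0,-1],[0.074,0.004,0.077,0,0,0,-1],[0.074,0.004,0.077,0,0,0,-1],[0.074,0.004,0.077,0,0,0,0.6],[0.074,0.004,0.077,0,0,0,0.6],[0.074,0.004,0.077,0,0,0,0.6],[0.074,0.004,0.077,0,0,0,0.6]],
])

```text
time_s: 22.6
ee_pos: [0.6224, 0.1485, 0.1308]
eef_rot: [-3.139, 0.693, 1.672]
force: [0.4, -0.6, 1.1]
grip_width: 0.0751
grip_force: 0.0
```

Request:
play_rows([
  [[0,0,-0.05,0,0,0,0.6],[0,0,-0.12,0,0,0,0.6],[0,0,-0.25,0,0,0,0.6],[0,0,-0.4,0,0,0,0.6],[-0.1,0,-0.55,0,0.02,0,0.6],[-0.2,0,-0.6,0,0.04,0,0.6],[-0.3,0,-0.6,0,0.06,0,0.6],[-0.45,-0.05,-0.6,0,0.08,0,0.6],[-0.6,-0.1,-0.6,0,0.1,0,0.6],[-0.75,-0.15,-0.6,0,0.11,0,0.6]],
])

```text
time_s: 23.6
ee_pos: [0.5897, 0.0954, 0.3685]
eef_rot: [3.141, -0.003, 1.671]
force: [0.6, -0.0, -0.1]
grip_width: 0.075
grip_force: 0.0
```

```bash
cat > st.py <<'E'
from m import *
from p import rol,TH,RO
def lying():
    for nm,W in(("top",WT),("side",WS)):
        P=W.reshape(-1,3);c,s=np.cos(TH),np.sin(TH);d=P-RO
        L=np.c_[c*d[:,0]+s*d[:,1],-s*d[:,0]+c*d[:,1],P[:,2]]
        with np.errstate(invalid='ignore'): L=L[(abs(L[:,0])<.09)&(abs(L[:,1])<.135)&(L[:,2]>.118)&(L[:,2]<.155)]
        for gx in(-1,1):
            for sy in(-1,1):
                Q=L[(L[:,0]*gx>0)&(L[:,1]*sy>0)]
                if len(Q)>20: 
                    r=cv2.minAreaRect((Q[:,:2]*1000).astype(np.float32))
                    print(nm,gx,sy,len(Q),'y',np.percentile(Q[:,1],[1,99]).round(3),'x',np.percentile(Q[:,0],[1,99]).round(3),'ztop',np.percentile(Q[:,2],98).round(4),'rect',np.round(r[0]+r[1]+(r[2],),1))
E
python3 - <<'E'
from p import *
p,R=gp('b3',90,.09)
w=((p+[0,0,.12],R,.6,10),(p,R,.6,3),(*gp('b3',90),.6,3))
chk(*w);plan(*w)
from st import *
lying()
for nm,W in(("top",WT),("side",WS)):
    n,l=cv2.connectedComponents(box(W,.2,.8,-.26,.0,.098,.112).astype(np.uint8))
    for i in range(1,n):
        if (l==i).sum()>50: stat(nm+" cap",W[l==i])
save(T,'t4.png')
E
```

```text
chk q [-0.71  0.46  1.5   0.64  1.79 -0.77] max dq/row 0.09
chk q [-0.71  0.62  1.57  0.62  1.6  -0.91] max dq/row 0.06
chk q [-0.62  0.66  1.7   0.68  1.43 -0.95] max dq/row 0.06
at [0.5897 0.0954 0.3685] [ 3.141e+00 -3.000e-03  1.671e+00] q [ 0.1   0.35  1.12  0.    1.66 -0.  ] t 23.6 w 0.075
 leg mm/row 31.7 deg/row 5.0
 leg mm/row 40.0 deg/row 0.0
 leg mm/row 30.0 deg/row 0.0
16 rows OVER 4
[[-0.098, -0.0586, 0.0554, -0.0007, 0.0138, 0.0015, 0.6], [-0.196, -0.1171, 0.1108, -0.0014, 0.0277, 0.003, 0.6], [-0.294, -0.1757, 0.1662, -0.0021, 0.0415, 0.0045, 0.6], [-0.392, -0.2342, 0.2217, -0.0028, 0.0553, 0.006, 0.6], [-0.4899, -0.2928, 0.2771, -0.0035, 0.0692, 0.0075, 0.6], [-0.5879, -0.3513, 0.3325, -0.0042, 0.083, 0.0089, 0.6], [-0.6859, -0.4099, 0.3879, -0.0048, 0.0968, 0.0104, 0.6], [-0.7839, -0.4684, 0.4433, -0.0055, 0.1107, 0.0119, 0.6], [-0.8819, -0.527, 0.4987, -0.0062, 0.1245, 0.0134, 0.6], [-0.9799, -0.5855, 0.5541, -0.0069, 0.1383, 0.0149, 0.6], [-0.9803, -0.5856, 0.7141, -0.0069, 0.1383, 0.0149, 0.6], [-0.9807, -0.5856, 0.8741, -0.0069, 0.1383, 0.0149, 0.6], [-0.9812, -0.
[... 412 characters left out ...]
op cap 226 med [ 0.6023 -0.2087  0.1061] rect c [ 603.6 -209.8] sz [41.4 42. ] ang 10.0
top cap 215 med [ 0.599  -0.0811  0.1057] rect c [600.3 -80.6] sz [40.8 40.7] ang 10.5
top cap 220 med [ 0.4687 -0.0867  0.1059] rect c [469.  -86.7] sz [40.4 40.2] ang 89.4
top cap 229 med [ 0.3724 -0.052   0.1057] rect c [371.9 -51.3] sz [41.3 40.1] ang 26.5
side cap 113 med [ 0.6023 -0.2018  0.1066] rect c [ 603.9 -204.8] sz [41.9 42. ] ang 4.5
side cap 138 med [ 0.5985 -0.074   0.1063] rect c [599.9 -77.2] sz [40.2 41.2] ang 57.1
side cap 146 med [ 0.4674 -0.0795  0.1062] rect c [467.8 -84. ] sz [41.3 39.8] ang 2.5
side cap 164 med [ 0.3715 -0.0446  0.1063] rect c [371.8 -47.7] sz [42.  40.6] ang 10.0
```

Request:
play_rows([
  [[-0.1,-0.06,0.055,0,0.014,0.0015,0.6],[-0.2,-0.117,0.11,0,0.028,0.003,0.6],[-0.3,-0.176,0.166,0,0.0415,0.0045,0.6],[-0.39,-0.234,0.222,0,0.055,0.006,0.6],[-0.49,-0.293,0.277,0,0.069,0.0075,0.6],[-0.59,-0.35,0.33,0,0.083,0.009,0.6],[-0.686,-0.41,0.388,0,0.097,0.0104,0.6],[-0.784,-0.468,0.443,0,0.111,0.012,0.6],[-0.88,-0.527,0.5,0,0.1245,0.0134,0.6],[-0.98,-0.585,0.554,-0.007,0.138,0.015,0.6]],
])

```text
time_s: 24.7
ee_pos: [0.4689, -0.1621, 0.2278]
eef_rot: [-3.139, -0.869, 1.57]
force: [1.0, 0.1, -0.7]
grip_width: 0.0752
grip_force: 0.0
```

Run:
```python
from p import *
w=((*gp('b3',90,.09),.6,3),(*gp('b3',90),.6,3))
chk(*w);plan(*w)
```

```text
chk q [-0.71  0.62  1.57  0.62  1.6  -0.91] max dq/row 0.06
chk q [-0.62  0.66  1.7   0.68  1.43 -0.95] max dq/row 0.06
at [ 0.4689 -0.1621  0.2278] [-3.139 -0.869  1.57 ] q [-0.71  0.46  1.5   0.63  1.78 -0.77] t 24.7 w 0.0752
 leg mm/row 39.5 deg/row 0.1
 leg mm/row 30.0 deg/row 0.0
6 rows 
[[-0.1211, -0.0003, 0.1016, -0.0001, 0.0002, 0.0, 0.6], [-0.2422, -0.0006, 0.2032, -0.0002, 0.0004, -0.0001, 0.6], [-0.3633, -0.0009, 0.3048, -0.0003, 0.0006, -0.0001, 0.6], [-0.3628, -0.0007, 0.4248, -0.0003, 0.0006, -0.0001, 0.6], [-0.3624, -0.0005, 0.5448, -0.0003, 0.0006, -0.0001, 0.6], [-0.3619, -0.0003, 0.6648, -0.0003, 0.0006, -0.0001, 0.6]]
```

Request:
play_rows([
  [[-0.12,0,0.1,0,0,0,0.6],[-0.24,0,0.2,0,0,0,0.6],[-0.363,0,0.305,0,0,0,0.6],[-0.363,0,0.43,0,0,0,0.6],[-0.363,0,0.56,0,0,0,0.6],[-0.363,0,0.67,0,0,0,0.6],[-0.363,0,0.67,0,0,0,-1],[-0.363,0,0.67,0,0,0,-1],[-0.363,0,0.67,0,0,0,-1],[-0.363,0,0.67,0,0,0,-1]],
])

```text
time_s: 25.7
ee_pos: [0.4692, -0.094, 0.0513]
eef_rot: [-3.141, -0.865, 1.569]
force: [1.3, 1.6, 1.6]
grip_width: 0.0556
grip_force: 25.0
```

Run:
```python
from p import *
p,R=gp('b3',90)
w=((p+[0,0,.02],R,-1,2),(p+[0,0,.2],R,-1,6),(np.array([.46,.0,.27]),rot(np.pi/2+TH,D2(30)),-1,3))
chk(*w);plan(*w)
```

```text
chk q [-0.62  0.62  1.7   0.68  1.46 -0.92] max dq/row 0.02
chk q [-0.62  0.36  1.6   0.69  1.74 -0.69] max dq/row 0.05
chk q [-0.33  0.15  1.67  0.47  1.55 -0.5 ] max dq/row 0.1
at [ 0.4692 -0.094   0.0513] [-3.141 -0.865  1.569] q [-0.61  0.65  1.7   0.68  1.43 -0.94] t 25.7 w 0.0556
 leg mm/row 10.1 deg/row 0.2
 leg mm/row 30.0 deg/row 0.0
 leg mm/row 32.0 deg/row 6.9
11 rows 
[[0.0311, -0.0014, -0.0255, 0.0001, 0.0006, -0.0001, -1], [0.0621, -0.0028, -0.051, 0.0001, 0.0012, -0.0002, -1], [0.1535, -0.0029, -0.1288, 0.0001, 0.0012, -0.0002, -1], [0.2448, -0.0029, -0.2067, 0.0001, 0.0012, -0.0002, -1], [0.3361, -0.003, -0.2845, 0.0001, 0.0012, -0.0002, -1], [0.4274, -0.0031, -0.3624, 0.0001, 0.0012, -0.0002, -1], [0.5188, -0.0031, -0.4402, 0.0001, 0.0012, -0.0002, -1], [0.6101, -0.0032, -0.5181, 0.0001, 0.0012, -0.0002, -1], [0.7099, -0.0147, -0.4391, 0.0034, -0.0173, -0.0042, -1], [0.8098, -0.0262, -0.3602, 0.0067, -0.0358, -0.0082, -1], [0.9096, -0.0378, -0.2812, 0.01, -0.0543, -0.0122, -1]]
```

Request:
play_rows([
  [[0.025,0,-0.02,0,0,0,-1],[0.062,0,-0.05,0,0,0,-1],[0.15,0,-0.13,0,0,0,-1],[0.245,0,-0.21,0,0,0,-1],[0.336,0,-0.285,0,0,0,-1],[0.427,0,-0.36,0,0,0,-1],[0.52,0,-0.44,0,0,0,-1],[0.61,0,-0.52,0,0,0,-1],[0.71,-0.015,-0.44,0.003,-0.018,-0.004,-1],[0.81,-0.026,-0.36,0.007,-0.036,-0.008,-1]],
])

```text
time_s: 26.7
ee_pos: [0.4624, -0.0309, 0.2646]
eef_rot: [3.139, -0.634, 1.636]
force: [0.9, 0.0, -1.0]
grip_width: 0.0556
grip_force: 25.0
```

Run:
```python
from p import *
P,Rp=pl(-.052,-1,.08)
w=((np.array([.47,.0,.27]),rot(np.pi/2+TH,D2(5)),-1,4),(P,Rp,-1,6))
chk(*w);plan(*w)
```

```text
chk q [-0.12  0.09  1.66  0.09  1.4  -0.24] max dq/row 0.13
chk q [ 0.47  0.45  1.5  -0.64  1.51  0.52] max dq/row 0.15
at [ 0.4624 -0.0309  0.2646] [ 3.139 -0.634  1.636] q [-0.44  0.21  1.66  0.55  1.61 -0.57] t 26.7 w 0.0556
 leg mm/row 8.1 deg/row 7.8
 leg mm/row 26.5 deg/row 7.5
10 rows 
[[0.0277, 0.0096, 0.0136, 0.0006, -0.0218, -0.0012, -1], [0.0553, 0.0192, 0.0272, 0.0011, -0.0435, -0.0025, -1], [0.083, 0.0287, 0.0409, 0.0017, -0.0653, -0.0037, -1], [0.1107, 0.0383, 0.0545, 0.0022, -0.087, -0.0049, -1], [0.1586, 0.0763, 0.141, 0.0019, -0.1079, -0.0051, -1], [0.2066, 0.1144, 0.2276, 0.0016, -0.1287, -0.0052, -1], [0.2545, 0.1524, 0.3141, 0.0013, -0.1495, -0.0054, -1], [0.3024, 0.1905, 0.4006, 0.0009, -0.1703, -0.0055, -1], [0.3504, 0.2285, 0.4872, 0.0006, -0.1912, -0.0056, -1], [0.3983, 0.2666, 0.5737, 0.0002, -0.212, -0.0057, -1]]
```

Request:
play_rows([
  [[0.028,0.01,0.014,0,-0.022,-0.001,-1],[0.055,0.019,0.027,0.001,-0.0435,-0.0025,-1],[0.083,0.029,0.041,0.001,-0.065,-0.004,-1],[0.11,0.038,0.055,0.002,-0.087,-0.005,-1],[0.159,0.076,0.141,0.002,-0.108,-0.005,-1],[0.207,0.114,0.228,0.0015,-0.129,-0.005,-1],[0.2545,0.152,0.314,0.001,-0.1495,-0.0054,-1],[0.302,0.19,0.4,0.001,-0.17,-0.0055,-1],[0.35,0.228,0.487,0.0005,-0.191,-0.0056,-1],[0.398,0.267,0.574,0,-0.212,-0.0057,-1]],
])

```text
time_s: 27.7
ee_pos: [0.5186, 0.1402, 0.2088]
eef_rot: [3.136, 0.698, 1.666]
force: [0.7, -1.2, -1.0]
grip_width: 0.0559
grip_force: 25.0
```

Run:
```python
from p import *
P,Rp=pl(-.052,-1,.02);P2,_=pl(-.052,-1,.0005)
w=((P,Rp,-1,4),(P2,Rp,-1,5))
chk(*w);plan(*w)
from m import *
o=get_obs();c=o['ee_pos']+.01*Ro.from_euler('xyz',o['eef_rot']).apply([0,0,1]);print(c)
for nm,W in(("top",WT),("side",WS)):
    P=W[box(W,c[0]-.045,c[0]+.045,c[1]-.08,c[1]+.1,c[2]-.02,c[2]+.031)];stat(nm,P);print(np.percentile(P,[1,50,99],axis=0).round(3))
```

```text
chk q [ 0.47  0.52  1.55 -0.65  1.41  0.6 ] max dq/row 0.02
chk q [ 0.47  0.54  1.56 -0.65  1.38  0.62] max dq/row 0.01
at [0.5186 0.1402 0.2088] [3.136 0.698 1.666] q [ 0.48  0.45  1.5  -0.64  1.51  0.53] t 27.7 w 0.0559
 leg mm/row 15.2 deg/row 0.1
 leg mm/row 3.9 deg/row 0.0
9 rows 
[[0.0375, -0.0006, 0.0478, 0.0001, 0.0, -0.0001, -1], [0.0749, -0.0012, 0.0955, 0.0003, 0.0, -0.0001, -1], [0.1124, -0.0018, 0.1433, 0.0004, -0.0001, -0.0002, -1], [0.1499, -0.0023, 0.191, 0.0006, -0.0001, -0.0003, -1], [0.1599, -0.0024, 0.203, 0.0006, -0.0001, -0.0003, -1], [0.1699, -0.0025, 0.2149, 0.0006, -0.0001, -0.0003, -1], [0.1799, -0.0025, 0.2269, 0.0006, -0.0001, -0.0003, -1], [0.19, -0.0026, 0.2388, 0.0006, -0.0001, -0.0003, -1], [0.2, -0.0026, 0.2508, 0.0006, -0.0001, -0.0003, -1]]
[0.5181522  0.13553506 0.19658685]
top 851 med [0.5117 0.1365 0.2207] rect c [518.5 141.1] sz [ 79.  105.6] ang 5.8
[[0.481 0.088 0.196]
 [0.512 0.137 0.221]
 [0.557 0.192 0.228]]
side 362 med [0.5107 0.1966 0.2042] rect c [513.2 184.5] sz [53.6 32.5] ang 8.3
[[0.491 0.168 0.18 ]
 [0.511 0.197 0.204]
 [0.536 0.201 0.22 ]]
```

Request:
play_rows([
  [[0.0375,0,0.048,0,0,0,-1],[0.075,0,0.0955,0,0,0,-1],[0.1125,0,0.143,0,0,0,-1],[0.15,-0.001,0.191,0,0,0,-1],[0.175,-0.001,0.22,0,0,0,-1],[0.19,-0.001,0.239,0,0,0,-1],[0.2,-0.001,0.251,0,0,0,-1],[0.2,-0.001,0.251,0,0,0,-1],[0.2,-0.001,0.251,0,0,0,0.6],[0.2,-0.001,0.251,0,0,0,0.6]],
])

```text
time_s: 28.8
ee_pos: [0.5186, 0.1374, 0.1275]
eef_rot: [3.141, 0.693, 1.67]
force: [-0.4, -0.2, 0.1]
grip_width: 0.0683
grip_force: 0.0
```

Request:
play_rows([
  [[0,0,0,0,0,0,0.6],[0,0,0,0,0,0,0.6],[0,0,-0.06,0,0,0,0.6],[0,0,-0.15,0,0,0,0.6],[0,0,-0.3,0,0,0,0.6],[0,0,-0.45,0,0,0,0.6],[-0.1,0,-0.6,0,0.02,0,0.6],[-0.2,0,-0.6,0,0.04,0,0.6],[-0.35,0,-0.6,0,0.06,0,0.6],[-0.5,0,-0.6,0,0.08,0,0.6]],
])

```text
time_s: 29.8
ee_pos: [0.5181, 0.1372, 0.3248]
eef_rot: [3.139, 0.185, 1.672]
force: [0.1, -0.1, 0.1]
grip_width: 0.0752
grip_force: 0.0
```

Run:
```python
from p import *
p,R=gp('b2',75,.09)
w=((np.array([.56,-.05,.30]),rot(D2(85),D2(25)),.6,5),(p+[0,0,.11],R,.6,9),(p,R,.6,3),(*gp('b2',75),.6,3))
chk(*w);plan(*w)
from st import *
lying()
for nm,W in(("top",WT),("side",WS)):
    n,l=cv2.connectedComponents(box(W,.5,.8,-.26,.0,.098,.112).astype(np.uint8))
    for i in range(1,n):
        if (l==i).sum()>50: stat(nm+" cap",W[l==i])
```

```text
chk q [-0.34  0.32  1.38  0.42  1.56 -0.28] max dq/row 0.13
chk q [-0.77  0.74  1.08  0.75  1.77 -0.53] max dq/row 0.06
chk q [-0.77  0.86  1.15  0.73  1.64 -0.66] max dq/row 0.05
chk q [-0.68  0.88  1.26  0.78  1.49 -0.69] max dq/row 0.05
at [0.5181 0.1372 0.3248] [3.139 0.185 1.672] q [ 0.28  0.23  1.38 -0.18  1.55  0.18] t 29.8 w 0.0752
 leg mm/row 38.7 deg/row 7.4
 leg mm/row 27.4 deg/row 3.0
 leg mm/row 36.7 deg/row 0.0
 leg mm/row 30.0 deg/row 0.0
20 rows OVER 13
[[-0.1461, 0.0181, 0.0476, -0.0007, 0.0197, 0.0061, 0.6], [-0.2923, 0.0361, 0.0951, -0.0014, 0.0394, 0.0121, 0.6], [-0.4384, 0.0542, 0.1427, -0.0021, 0.0591, 0.0182, 0.6], [-0.5846, 0.0722, 0.1903, -0.0028, 0.0788, 0.0243, 0.6], [-0.7307, 0.0903, 0.2379, -0.0035, 0.0985, 0.0304, 0.6], [-0.8261, 0.0903, 0.2922, -0.0053, 0.1061, 0.0333, 0.6], [-0.9215, 0.0903, 0.3465, -0.0071, 0.1136, 0.0363, 0.6], [-1.0168, 0.0903, 0.4008, -0.0089, 0.1211, 0.0393, 0.6], [-1.1122, 0.0903, 0.4552, -0.0108, 0.1287, 0.0423, 0.6], [-1.2076, 0.0903, 0.5095, -0.0126, 0.1362, 0.0452, 0.6], [-1.303, 0.0902, 0.5638, -0.0145, 0.1437, 0.0482, 0.6],
[... 555 characters left out ...]
0.026] ztop 0.1505 rect [-51.8 -65.5 106.4  57.7  84.5]
top 1 -1 731 y [-0.119 -0.036] x [0.023 0.077] ztop 0.1505 rect [ 50.2 -76.2  86.7  55.6  88.7]
side -1 -1 888 y [-0.113 -0.009] x [-0.081 -0.027] ztop 0.1502 rect [-51.9 -61.9 109.3  57.9  89.4]
side 1 -1 838 y [-0.116 -0.011] x [0.023 0.074] ztop 0.1505 rect [ 50.1 -64.6  55.  110.1   0.3]
top cap 225 med [ 0.6025 -0.2087  0.1058] rect c [ 603.2 -209.7] sz [41.8 42.4] ang 36.6
top cap 215 med [ 0.5989 -0.0811  0.1059] rect c [600.2 -80.7] sz [40.6 40.8] ang 8.9
side cap 97 med [ 0.6053 -0.2002  0.1059] rect c [ 608.7 -206.8] sz [33.7 44.6] ang 19.1
side cap 138 med [ 0.5988 -0.0733  0.1062] rect c [598.6 -77.6] sz [42.2 41.1] ang 56.8
```

Request:
play_rows([
  [[-0.146,0.018,0.048,0,0.02,0.006,0.6],[-0.292,0.036,0.095,-0.001,0.039,0.012,0.6],[-0.44,0.054,0.143,-0.002,0.059,0.018,0.6],[-0.585,0.072,0.19,-0.003,0.079,0.024,0.6],[-0.73,0.09,0.238,-0.0035,0.0985,0.03,0.6],[-0.86,0.09,0.31,-0.006,0.11,0.0345,0.6],[-0.99,0.09,0.39,-0.009,0.12,0.039,0.6]],
])

```text
time_s: 30.6
ee_pos: [0.5668, -0.122, 0.2735]
eef_rot: [3.131, -0.571, 1.43]
force: [0.6, 0.5, 1.4]
grip_width: 0.0752
grip_force: 0.0
```

Run:
```python
from p import *
p,R=gp('b2',75,.09)
w=((p+[0,0,.11],R,.6,5),(p,R,.6,3))
chk(*w);plan(*w)
```

```text
chk q [-0.77  0.74  1.08  0.75  1.77 -0.53] max dq/row 0.08
chk q [-0.77  0.86  1.15  0.73  1.64 -0.66] max dq/row 0.05
at [ 0.5668 -0.122   0.2735] [ 3.131 -0.571  1.43 ] q [-0.5   0.41  1.35  0.54  1.59 -0.4 ] t 30.6 w 0.0752
 leg mm/row 34.0 deg/row 3.7
 leg mm/row 36.7 deg/row 0.0
8 rows 
[[-0.1285, 0.0318, -0.0308, -0.0022, 0.0096, 0.003, 0.6], [-0.2571, 0.0636, -0.0615, -0.0044, 0.0191, 0.0059, 0.6], [-0.3856, 0.0954, -0.0923, -0.0066, 0.0287, 0.0089, 0.6], [-0.5141, 0.1272, -0.1231, -0.0089, 0.0382, 0.0118, 0.6], [-0.6427, 0.159, -0.1539, -0.0111, 0.0478, 0.0148, 0.6], [-0.722, 0.1577, -0.0305, -0.0111, 0.0478, 0.0148, 0.6], [-0.8013, 0.1563, 0.0928, -0.0111, 0.0478, 0.0148, 0.6], [-0.8807, 0.155, 0.2162, -0.0111, 0.0478, 0.0148, 0.6]]
```

Request:
play_rows([
  [[-0.13,0.032,-0.03,-0.002,0.01,0.003,0.6],[-0.257,0.064,-0.06,-0.004,0.019,0.006,0.6],[-0.386,0.095,-0.092,-0.0066,0.029,0.009,0.6],[-0.514,0.127,-0.123,-0.009,0.038,0.012,0.6],[-0.643,0.159,-0.154,-0.011,0.048,0.015,0.6],[-0.722,0.158,-0.03,-0.011,0.048,0.015,0.6],[-0.8,0.156,0.093,-0.011,0.048,0.015,0.6],[-0.88,0.155,0.216,-0.011,0.048,0.015,0.6],[-0.88,0.155,0.216,-0.011,0.048,0.015,0.6]],
])

```text
time_s: 31.5
ee_pos: [0.5825, -0.2794, 0.1051]
eef_rot: [-3.127, -0.875, 1.299]
force: [-0.1, 0.6, 0.3]
grip_width: 0.0751
grip_force: 0.0
```

Run:
```python
from p import *
w=((*gp('b2',75),.6,4),)
chk(*w);plan(*w)
```

```text
chk q [-0.68  0.88  1.26  0.78  1.49 -0.69] max dq/row 0.04
at [ 0.5825 -0.2794  0.1051] [-3.127 -0.875  1.299] q [-0.77  0.86  1.15  0.73  1.64 -0.65] t 31.5 w 0.0751
 leg mm/row 21.4 deg/row 0.1
4 rows 
[[0.0015, 0.0026, 0.0854, -0.0003, -0.0001, -0.0003, 0.6], [0.003, 0.0053, 0.1709, -0.0006, -0.0002, -0.0005, 0.6], [0.0046, 0.0079, 0.2563, -0.0009, -0.0002, -0.0008, 0.6], [0.0061, 0.0105, 0.3418, -0.0012, -0.0003, -0.001, 0.6]]
```

Request:
play_rows([
  [[0,0.002,0.1,0,0,0,0.6],[0.003,0.004,0.2,0,0,0,0.6],[0.005,0.006,0.3,0,0,0,0.6],[0.006,0.006,0.345,0,0,0,0.6],[0.006,0.006,0.345,0,0,0,0.6],[0.006,0.006,0.345,0,0,0,-1],[0.006,0.006,0.345,0,0,0,-1],[0.006,0.006,0.345,0,0,0,-1],[0.006,0.006,0.345,0,0,0,-1],[0.006,0.006,0.345,0,0,0,-1]],
])

```text
time_s: 32.5
ee_pos: [0.6022, -0.218, 0.0563]
eef_rot: [-3.141, -0.871, 1.307]
force: [-4.1, -2.4, 6.4]
grip_width: 0.0555
grip_force: 25.0
```

Run:
```python
from p import *
o=get_obs();p=o['ee_pos'];R=Ro.from_euler('xyz',o['eef_rot'])
w=((p+[0,0,.02],R,-1,2),(p+[0,0,.19],R,-1,5),(np.array([.57,-.12,.28]),rot(D2(85),D2(30)),-1,4))
chk(*w);plan(*w)
```

```text
chk q [-0.69  0.85  1.25  0.77  1.51 -0.66] max dq/row 0.01
chk q [-0.69  0.66  1.16  0.78  1.72 -0.46] max dq/row 0.05
chk q [-0.47  0.42  1.31  0.48  1.62 -0.41] max dq/row 0.08
at [ 0.6022 -0.218   0.0563] [-3.141 -0.871  1.307] q [-0.69  0.88  1.25  0.78  1.49 -0.69] t 32.5 w 0.0555
 leg mm/row 10.0 deg/row 0.0
 leg mm/row 34.0 deg/row 0.0
 leg mm/row 27.1 deg/row 5.6
11 rows 
[[0.0306, 0.0, -0.0258, 0.0, 0.0, 0.0, -1], [0.0612, -0.0001, -0.0515, 0.0, 0.0, 0.0, -1], [0.1652, -0.0001, -0.1391, 0.0, 0.0, 0.0, -1], [0.2693, -0.0002, -0.2267, 0.0, 0.0, 0.0, -1], [0.3733, -0.0003, -0.3143, 0.0, 0.0, 0.0, -1], [0.4774, -0.0004, -0.4019, 0.0, 0.0, 0.0, -1], [0.5814, -0.0005, -0.4895, 0.0, 0.0, 0.0, -1], [0.6627, -0.0571, -0.4451, 0.0045, -0.0138, -0.0054, -1], [0.744, -0.1137, -0.4008, 0.009, -0.0276, -0.0108, -1], [0.8254, -0.1703, -0.3564, 0.0135, -0.0414, -0.0162, -1], [0.9067, -0.2269, -0.3121, 0.018, -0.0552, -0.0216, -1]]
```

Request:
play_rows([
  [[0.03,0,-0.025,0,0,0,-1],[0.061,0,-0.05,0,0,0,-1],[0.16,0,-0.135,0,0,0,-1],[0.27,0,-0.227,0,0,0,-1],[0.373,0,-0.314,0,0,0,-1],[0.477,0,-0.4,0,0,0,-1],[0.58,0,-0.49,0,0,0,-1],[0.663,-0.057,-0.445,0.0045,-0.014,-0.005,-1],[0.744,-0.114,-0.4,0.009,-0.028,-0.011,-1],[0.825,-0.17,-0.356,0.0135,-0.041,-0.016,-1]],
])

```text
time_s: 33.5
ee_pos: [0.5778, -0.1431, 0.2719]
eef_rot: [3.135, -0.609, 1.444]
force: [1.2, -0.1, -2.6]
grip_width: 0.0551
grip_force: 25.0
```

Run:
```python
from p import *
P,Rp=pl(.052,1,.1)
w=((np.array([.56,.06,.28]),rot(np.pi/2+TH,D2(0)),-1,7),(P,Rp,-1,6))
chk(*w);plan(*w)
```

```text
chk q [ 0.04  0.29  1.4  -0.    1.45 -0.06] max dq/row 0.09
chk q [ 0.59  0.79  0.92 -0.62  1.77  0.47] max dq/row 0.13
at [ 0.5778 -0.1431  0.2719] [ 3.135 -0.609  1.444] q [-0.53  0.47  1.28  0.56  1.64 -0.44] t 33.5 w 0.0551
 leg mm/row 29.2 deg/row 5.3
 leg mm/row 38.5 deg/row 6.7
13 rows OVER 3
[[0.0961, -0.0251, 0.0611, 0.0017, -0.0138, -0.005, -1], [0.1922, -0.0503, 0.1223, 0.0034, -0.0275, -0.0099, -1], [0.2882, -0.0754, 0.1834, 0.0051, -0.0413, -0.0149, -1], [0.3843, -0.1006, 0.2445, 0.0067, -0.0551, -0.0199, -1], [0.4804, -0.1257, 0.3057, 0.0084, -0.0688, -0.0249, -1], [0.5765, -0.1508, 0.3668, 0.0101, -0.0826, -0.0298, -1], [0.6725, -0.176, 0.428, 0.0118, -0.0964, -0.0348, -1], [0.7753, -0.1627, 0.5418, 0.0098, -0.1148, -0.0357, -1], [0.8782, -0.1493, 0.6557, 0.0078, -0.1332, -0.0365, -1], [0.981, -0.136, 0.7696, 0.0057, -0.1517, -0.0372, -1], [1.0838, -0.1227, 0.8834, 0.0036, -0.1701, -0.0378, -1], [1.1866, -0.1094, 0.9973, 0.0014, -0.1885, -0.0384, -1], [1.2894, -0.096, 1.1112, -0.0009, -0.2069, -0.0389, -1]]
```

Request:
play_rows([
  [[0.096,-0.025,0.06,0.002,-0.014,-0.005,-1],[0.192,-0.05,0.122,0.003,-0.0275,-0.01,-1],[0.288,-0.075,0.183,0.005,-0.041,-0.015,-1],[0.384,-0.1,0.245,0.007,-0.055,-0.02,-1],[0.48,-0.126,0.306,0.0084,-0.069,-0.025,-1],[0.5765,-0.15,0.367,0.01,-0.083,-0.03,-1],[0.67,-0.176,0.428,0.012,-0.096,-0.035,-1],[0.775,-0.163,0.53,0.01,-0.115,-0.0357,-1],[0.88,-0.15,0.63,0.008,-0.133,-0.0365,-1],[0.98,-0.136,0.73,0.006,-0.152,-0.037,-1]],
])

```text
time_s: 34.5
ee_pos: [0.5847, 0.1651, 0.2637]
eef_rot: [3.14, 0.35, 1.664]
force: [1.4, -1.4, -2.7]
grip_width: 0.0553
grip_force: 25.0
```

Run:
```python
from p import *
P,Rp=pl(.052,1,.08);P2,_=pl(.052,1,.03)
w=((P,Rp,-1,5),(P2,Rp,-1,4))
chk(*w);plan(*w)
```

```text
chk q [ 0.59  0.8   0.94 -0.61  1.74  0.49] max dq/row 0.08
chk q [ 0.59  0.84  0.99 -0.61  1.67  0.54] max dq/row 0.02
at [0.5847 0.1651 0.2637] [3.14  0.35  1.664] q [ 0.35  0.46  1.24 -0.34  1.53  0.29] t 34.5 w 0.0553
 leg mm/row 25.9 deg/row 4.0
 leg mm/row 12.5 deg/row 0.0
9 rows 
[[0.0992, 0.0281, 0.0111, 0.0, -0.0111, -0.0001, -1], [0.1984, 0.0562, 0.0221, 0.0, -0.0221, -0.0002, -1], [0.2977, 0.0843, 0.0332, 0.0, -0.0332, -0.0003, -1], [0.3969, 0.1124, 0.0443, 0.0, -0.0443, -0.0004, -1], [0.4961, 0.1405, 0.0553, 0.0, -0.0554, -0.0005, -1], [0.5132, 0.1404, 0.1023, 0.0, -0.0554, -0.0005, -1], [0.5304, 0.1403, 0.1493, 0.0, -0.0554, -0.0005, -1], [0.5476, 0.1402, 0.1962, 0.0, -0.0554, -0.0005, -1], [0.5647, 0.1402, 0.2432, 0.0, -0.0554, -0.0005, -1]]
```

Request:
play_rows([
  [[0.1,0.028,0.01,0,-0.011,0,-1],[0.2,0.055,0.02,0,-0.022,0,-1],[0.3,0.084,0.033,0,-0.033,0,-1],[0.4,0.112,0.044,0,-0.044,0,-1],[0.496,0.14,0.055,0,-0.055,0,-1],[0.52,0.14,0.12,0,-0.055,0,-1],[0.545,0.14,0.19,0,-0.055,0,-1],[0.565,0.14,0.243,0,-0.055,0,-1],[0.565,0.14,0.243,0,-0.055,0,-1],[0.565,0.14,0.243,0,-0.055,0,-1]],
])

```text
time_s: 35.5
ee_pos: [0.6089, 0.2778, 0.1578]
eef_rot: [-3.14, 0.692, 1.666]
force: [-0.5, 1.3, -1.5]
grip_width: 0.0551
grip_force: 25.0
```

Run:
```python
from p import *
P2,Rp=pl(.052,1,.0005)
w=((P2,Rp,-1,6),)
chk(*w);plan(*w)
from m import *
o=get_obs();c=o['ee_pos']+.01*Ro.from_euler('xyz',o['eef_rot']).apply([0,0,1]);print(c)
for nm,W in(("top",WT),("side",WS)):
    P=W[box(W,c[0]-.045,c[0]+.045,c[1]-.08,c[1]+.1,c[2]-.01,c[2]+.031)];stat(nm,P);print(np.percentile(P,[1,50,99],axis=0).round(3))
save(S,'s5.png')
```

```text
chk q [ 0.59  0.87  1.01 -0.6   1.63  0.57] max dq/row 0.01
at [0.6089 0.2778 0.1578] [-3.14   0.692  1.666] q [ 0.59  0.84  0.99 -0.6   1.67  0.54] t 35.5 w 0.0551
 leg mm/row 4.9 deg/row 0.1
6 rows 
[[0.0133, 0.0003, 0.0142, -0.0001, -0.0002, 0.0, -1], [0.0266, 0.0007, 0.0283, -0.0002, -0.0004, -0.0001, -1], [0.04, 0.001, 0.0425, -0.0003, -0.0005, -0.0001, -1], [0.0533, 0.0014, 0.0567, -0.0003, -0.0007, -0.0001, -1], [0.0666, 0.0017, 0.0708, -0.0004, -0.0009, -0.0002, -1], [0.0799, 0.002, 0.085, -0.0005, -0.0011, -0.0002, -1]]
[0.60966213 0.27185553 0.15066565]
top 1124 med [0.6074 0.2679 0.1703] rect c [614.4 260.8] sz [ 78.7 134.5] ang 20.9
[[0.57  0.198 0.142]
 [0.607 0.268 0.17 ]
 [0.647 0.324 0.179]]
side 176 med [0.6026 0.3276 0.1546] rect c [603.6 325.8] sz [41.7 13.1] ang 17.9
[[0.584 0.317 0.141]
 [0.603 0.328 0.155]
 [0.624 0.33  0.172]]
```

View pics/s5.png

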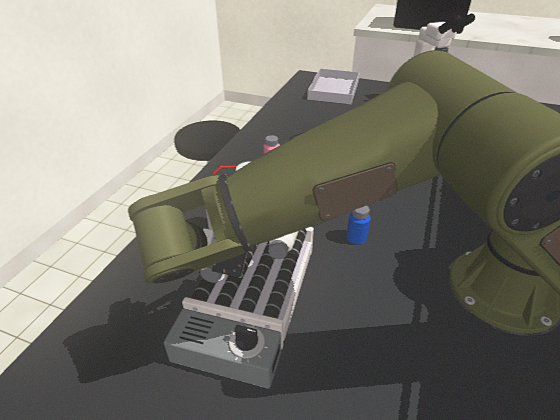

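The arm holds bottle 2 over the rear gap, with the cap visible near (212,275) and clear of its neighbour. Lowering and releasing.

Request:
play_rows([
  [[0.0133,0,0.014,0,0,0,-1],[0.03,0,0.032,0,0,0,-1],[0.05,0.001,0.053,0,0,0,-1],[0.067,0.001,0.071,0,0,0,-1],[0.08,0.001,0.085,0,0,0,-1],[0.08,0.001,0.085,0,0,0,-1],[0.08,0.001,0.085,0,0,0,0.6],[0.08,0.001,0.085,0,0,0,0.6],[0.08,0.001,0.085,0,0,0,0.6],[0.08,0.001,0.085,0,0,0,0.6]],
])

```text
time_s: 36.6
ee_pos: [0.6087, 0.2803, 0.1275]
eef_rot: [-3.138, 0.692, 1.668]
force: [-0.6, -0.0, -0.0]
grip_width: 0.0749
grip_force: 0.0
```

Request:
play_rows([
  [[0,0,-0.03,0,0,0,0.6],[0,0,-0.1,0,0,0,0.6],[0,0,-0.2,0,0,0,0.6],[0,0,-0.35,0,0,0,0.6],[-0.1,0,-0.48,0,0.01,0,0.6],[-0.25,0,-0.55,0,0.03,0,0.6],[-0.4,0,-0.55,0,0.05,0,0.6],[-0.55,0,-0.55,0,0.07,0,0.6],[-0.7,0,-0.55,0,0.09,0,0.6],[-0.85,0,-0.55,0,0.11,0,0.6]],
])

```text
time_s: 37.6
ee_pos: [0.6161, 0.2041, 0.3717]
eef_rot: [3.141, -0.004, 1.667]
force: [1.4, 0.8, 0.1]
grip_width: 0.0754
grip_force: 0.0
```

Run:
```python
from p import *
p,R=gp('b1',85,.09)
w=((np.array([.56,-.02,.28]),rot(D2(90),D2(25)),.6,5),(p+[0,0,.11],R,.6,5),(p,R,.6,3),(*gp('b1',85),.6,3))
chk(*w);plan(*w)
from st import *
lying()
for nm,W in(("top",WT),("side",WS)):
    n,l=cv2.connectedComponents(box(W,.5,.8,-.26,.0,.098,.112).astype(np.uint8))
    for i in range(1,n):
        if (l==i).sum()>50: stat(nm+" cap",W[l==i])
```

```text
chk q [-0.29  0.33  1.4   0.42  1.54 -0.33] max dq/row 0.15
chk q [-0.6   0.66  1.23  0.74  1.73 -0.57] max dq/row 0.08
chk q [-0.6   0.78  1.29  0.73  1.59 -0.7 ] max dq/row 0.05
chk q [-0.5   0.82  1.39  0.78  1.44 -0.73] max dq/row 0.05
at [0.6161 0.2041 0.3717] [ 3.141 -0.004  1.667] q [0.26 0.49 0.93 0.   1.72 0.17] t 37.6 w 0.0754
 leg mm/row 49.7 deg/row 5.1
 leg mm/row 30.6 deg/row 5.1
 leg mm/row 36.7 deg/row 0.0
 leg mm/row 30.0 deg/row 0.0
16 rows OVER 10
[[-0.1745, -0.0619, 0.0726, -0.0007, 0.0137, 0.003, 0.6], [-0.349, -0.1238, 0.1452, -0.0013, 0.0275, 0.006, 0.6], [-0.5235, -0.1858, 0.2178, -0.002, 0.0412, 0.009, 0.6], [-0.6979, -0.2477, 0.2904, -0.0026, 0.055, 0.0121, 0.6], [-0.8724, -0.3096, 0.363, -0.0033, 0.0687, 0.0151, 0.6], [-0.9837, -0.294, 0.4111, -0.0052, 0.0825, 0.0175, 0.6], [-1.095, -0.2783, 0.4592, -0.007, 0.0963, 0.02, 0.6], [-1.2062, -0.2627, 0.5073, -0.0089, 0.1102, 0.0224, 0.6], [-1.3175, -0.247, 0.5554, -0.0108, 0.124, 0.0249, 0.6], [-1.4288, -0.2314, 0.6035, -0.0127, 0.1378, 0.0273, 0.6], [-1.4294, -0.2315, 0.7502, -0.0127, 0.1378, 0.0273, 0.6], [-1.
[... 332 characters left out ...]
6] ztop 0.1501 rect [-52.4 -64.5 105.8  57.8  88.7]
top 1 -1 894 y [-0.119 -0.014] x [0.023 0.076] ztop 0.1505 rect [ 50.7 -66.2 106.2  55.9  89.2]
top 1 1 183 y [0.011 0.033] x [0.024 0.078] ztop 0.1494 rect [50.4 20.9 23.9 56.7 84.7]
side -1 -1 885 y [-0.114 -0.009] x [-0.081 -0.027] ztop 0.1503 rect [-52.  -61.9  58.5 108.1   0.4]
side 1 -1 833 y [-0.115 -0.011] x [0.023 0.074] ztop 0.15 rect [ 49.8 -63.6 108.3  54.1  89.6]
side 1 1 1132 y [0.015 0.119] x [0.023 0.075] ztop 0.1502 rect [ 50.1  65.2 109.4  54.8  88. ]
top cap 214 med [ 0.5988 -0.0811  0.1057] rect c [600.2 -80.7] sz [40.5 40.7] ang 10.0
side cap 134 med [ 0.5984 -0.0739  0.1063] rect c [600.  -77.5] sz [40.4 41.3] ang 63.3
```

Request:
play_rows([
  [[-0.15,-0.055,0.06,0,0.012,0.002,0.6],[-0.32,-0.115,0.13,-0.001,0.025,0.005,0.6],[-0.49,-0.175,0.2,-0.002,0.038,0.008,0.6],[-0.66,-0.235,0.27,-0.0025,0.052,0.011,0.6],[-0.83,-0.295,0.34,-0.003,0.065,0.014,0.6],[-0.98,-0.3,0.41,-0.005,0.082,0.0175,0.6]],
])

```text
time_s: 38.3
ee_pos: [0.564, -0.0474, 0.2677]
eef_rot: [3.139, -0.517, 1.554]
force: [1.3, 0.7, -0.2]
grip_width: 0.075
grip_force: 0.0
```

Run:
```python
from p import *
p,R=gp('b1',85,.09)
w=((p+[0,0,.11],R,.6,5),(p,R,.6,4))
chk(*w);plan(*w)
```

```text
chk q [-0.6   0.66  1.23  0.74  1.73 -0.57] max dq/row 0.06
chk q [-0.6   0.78  1.29  0.73  1.59 -0.7 ] max dq/row 0.04
at [ 0.564  -0.0474  0.2677] [ 3.139 -0.517  1.554] q [-0.36  0.38  1.4   0.49  1.56 -0.4 ] t 38.3 w 0.075
 leg mm/row 24.5 deg/row 4.2
 leg mm/row 27.5 deg/row 0.0
9 rows 
[[-0.0946, 0.0246, -0.0092, -0.0014, 0.0113, 0.0017, 0.6], [-0.1891, 0.0491, -0.0183, -0.0028, 0.0226, 0.0035, 0.6], [-0.2837, 0.0737, -0.0275, -0.0041, 0.034, 0.0052, 0.6], [-0.3782, 0.0982, -0.0367, -0.0055, 0.0453, 0.007, 0.6], [-0.4728, 0.1228, -0.0459, -0.0069, 0.0566, 0.0087, 0.6], [-0.5271, 0.1226, 0.0498, -0.0069, 0.0566, 0.0087, 0.6], [-0.5815, 0.1224, 0.1454, -0.0069, 0.0566, 0.0087, 0.6], [-0.6358, 0.1221, 0.241, -0.0069, 0.0566, 0.0087, 0.6], [-0.6902, 0.1219, 0.3366, -0.0069, 0.0566, 0.0087, 0.6]]
```

Request:
play_rows([
  [[-0.095,0.025,-0.01,-0.001,0.011,0.002,0.6],[-0.19,0.05,-0.02,-0.003,0.023,0.0035,0.6],[-0.284,0.074,-0.03,-0.004,0.034,0.005,0.6],[-0.38,0.098,-0.037,-0.0055,0.045,0.007,0.6],[-0.473,0.123,-0.046,-0.007,0.0566,0.0087,0.6],[-0.527,0.123,0.05,-0.007,0.0566,0.0087,0.6],[-0.58,0.122,0.145,-0.007,0.0566,0.0087,0.6],[-0.636,0.122,0.241,-0.007,0.0566,0.0087,0.6],[-0.69,0.122,0.337,-0.007,0.0566,0.0087,0.6],[-0.69,0.122,0.337,-0.007,0.0566,0.0087,0.6]],
])

```text
time_s: 39.3
ee_pos: [0.5923, -0.1542, 0.1053]
eef_rot: [-3.131, -0.873, 1.476]
force: [-0.0, 1.4, 0.2]
grip_width: 0.0752
grip_force: 0.0
```

Run:
```python
from p import *
w=((*gp('b1',85),.6,4),)
chk(*w);plan(*w)
```

```text
chk q [-0.5   0.82  1.39  0.78  1.44 -0.73] max dq/row 0.04
at [ 0.5923 -0.1542  0.1053] [-3.131 -0.873  1.476] q [-0.6   0.79  1.29  0.73  1.59 -0.7 ] t 39.3 w 0.0752
 leg mm/row 21.5 deg/row 0.1
4 rows 
[[0.0017, 0.0012, 0.0859, -0.0002, 0.0, -0.0002, 0.6], [0.0033, 0.0024, 0.1717, -0.0004, 0.0, -0.0004, 0.6], [0.005, 0.0036, 0.2576, -0.0007, 0.0, -0.0006, 0.6], [0.0067, 0.0048, 0.3434, -0.0009, 0.0, -0.0007, 0.6]]
```

Request:
play_rows([
  [[0.002,0,0.1,0,0,0,0.6],[0.003,0.002,0.2,0,0,0,0.6],[0.003,0.003,0.3,0,0,0,0.6],[0.003,0.003,0.345,0,0,0,0.6],[0.003,0.003,0.345,0,0,0,0.6],[0.003,0.003,0.345,0,0,0,-1],[0.003,0.003,0.345,0,0,0,-1],[0.003,0.003,0.345,0,0,0,-1],[0.003,0.003,0.345,0,0,0,-1],[0.003,0.003,0.345,0,0,0,-1]],
])

```text
time_s: 40.3
ee_pos: [0.6001, -0.0901, 0.0547]
eef_rot: [3.141, -0.87, 1.482]
force: [-2.2, -4.6, 6.3]
grip_width: 0.0551
grip_force: 25.0
```

Run:
```python
from p import *
o=get_obs();p=o['ee_pos'];R=Ro.from_euler('xyz',o['eef_rot'])
w=((p+[0,0,.02],R,-1,2),(p+[0,0,.2],R,-1,5),(np.array([.56,.0,.28]),rot(D2(92),D2(30)),-1,4))
chk(*w);plan(*w)
```

```text
chk q [-0.51  0.78  1.38  0.78  1.47 -0.71] max dq/row 0.02
chk q [-0.51  0.57  1.28  0.78  1.69 -0.48] max dq/row 0.05
chk q [-0.28  0.35  1.41  0.49  1.57 -0.37] max dq/row 0.07
at [ 0.6001 -0.0901  0.0547] [ 3.141 -0.87   1.482] q [-0.51  0.81  1.38  0.78  1.44 -0.73] t 40.3 w 0.0551
 leg mm/row 10.0 deg/row 0.0
 leg mm/row 36.0 deg/row 0.0
 leg mm/row 25.5 deg/row 5.3
11 rows 
[[0.0306, 0.0, -0.0258, 0.0, 0.0, 0.0, -1], [0.0612, 0.0, -0.0516, 0.0, 0.0, 0.0, -1], [0.1712, 0.0, -0.1444, 0.0, 0.0, 0.0, -1], [0.2813, 0.0, -0.2372, 0.0, 0.0, 0.0, -1], [0.3914, 0.0, -0.3301, 0.0, 0.0, 0.0, -1], [0.5015, 0.0, -0.4229, 0.0, 0.0, 0.0, -1], [0.6116, 0.0001, -0.5157, 0.0, 0.0, 0.0, -1], [0.6865, -0.0478, -0.4661, 0.0032, -0.0138, -0.0038, -1], [0.7615, -0.0957, -0.4165, 0.0063, -0.0275, -0.0076, -1], [0.8364, -0.1435, -0.367, 0.0095, -0.0413, -0.0113, -1], [0.9114, -0.1914, -0.3174, 0.0127, -0.0551, -0.0151, -1]]
```

Request:
play_rows([
  [[0.03,0,-0.025,0,0,0,-1],[0.061,0,-0.05,0,0,0,-1],[0.17,0,-0.144,0,0,0,-1],[0.28,0,-0.237,0,0,0,-1],[0.39,0,-0.33,0,0,0,-1],[0.5,0,-0.423,0,0,0,-1],[0.61,0,-0.516,0,0,0,-1],[0.69,-0.05,-0.466,0.003,-0.014,-0.004,-1],[0.76,-0.095,-0.417,0.006,-0.0275,-0.0076,-1],[0.84,-0.14,-0.367,0.0095,-0.041,-0.011,-1]],
])

```text
time_s: 41.3
ee_pos: [0.5702, -0.021, 0.2746]
eef_rot: [3.138, -0.609, 1.576]
force: [0.4, 1.0, -1.6]
grip_width: 0.0555
grip_force: 25.0
```

Run:
```python
from p import *
P,Rp=pl(-.052,1,.08)
w=((np.array([.53,.13,.28]),rot(np.pi/2+TH,D2(0)),-1,5),(P,Rp,-1,6))
chk(*w);plan(*w)
```

```text
chk q [ 0.17  0.25  1.45 -0.    1.44  0.08] max dq/row 0.12
chk q [ 0.66  0.59  1.28 -0.58  1.67  0.63] max dq/row 0.12
at [ 0.5702 -0.021   0.2746] [ 3.138 -0.609  1.576] q [-0.34  0.39  1.38  0.57  1.59 -0.4 ] t 41.3 w 0.0555
 leg mm/row 31.3 deg/row 7.1
 leg mm/row 26.5 deg/row 6.7
11 rows 
[[0.1017, -0.0318, 0.0655, 0.001, -0.0194, -0.0029, -1], [0.2034, -0.0635, 0.1311, 0.002, -0.0387, -0.0057, -1], [0.305, -0.0953, 0.1966, 0.003, -0.0581, -0.0086, -1], [0.4067, -0.1271, 0.2622, 0.0039, -0.0774, -0.0114, -1], [0.5084, -0.1588, 0.3277, 0.0049, -0.0968, -0.0143, -1], [0.5574, -0.1748, 0.4202, 0.0041, -0.1153, -0.0147, -1], [0.6064, -0.1908, 0.5127, 0.0033, -0.1338, -0.015, -1], [0.6554, -0.2068, 0.6052, 0.0024, -0.1523, -0.0153, -1], [0.7045, -0.2228, 0.6977, 0.0015, -0.1708, -0.0156, -1], [0.7535, -0.2388, 0.7902, 0.0006, -0.1893, -0.0158, -1], [0.8025, -0.2547, 0.8827, -0.0003, -0.2078, -0.016, -1]]
```

Request:
play_rows([
  [[0.1,-0.03,0.065,0.001,-0.019,-0.003,-1],[0.2,-0.064,0.13,0.002,-0.039,-0.006,-1],[0.305,-0.095,0.197,0.003,-0.058,-0.009,-1],[0.407,-0.127,0.262,0.004,-0.077,-0.0114,-1],[0.508,-0.159,0.328,0.005,-0.097,-0.0143,-1],[0.557,-0.175,0.42,0.004,-0.115,-0.0147,-1],[0.606,-0.19,0.513,0.003,-0.134,-0.015,-1],[0.655,-0.207,0.605,0.0024,-0.152,-0.0153,-1],[0.7045,-0.223,0.698,0.0015,-0.171,-0.0156,-1],[0.7535,-0.239,0.79,0.0006,-0.189,-0.0158,-1]],
])

```text
time_s: 42.3
ee_pos: [0.5099, 0.2474, 0.221]
eef_rot: [3.138, 0.58, 1.666]
force: [1.1, 0.1, -0.3]
grip_width: 0.0554
grip_force: 25.0
```

Run:
```python
from p import *
P,Rp=pl(-.052,1,.07);P2,_=pl(-.052,1,.03)
w=((P,Rp,-1,4),(P2,Rp,-1,3))
chk(*w);plan(*w)
```

```text
chk q [ 0.66  0.6   1.29 -0.58  1.66  0.64] max dq/row 0.02
chk q [ 0.66  0.64  1.32 -0.57  1.59  0.68] max dq/row 0.02
at [0.5099 0.2474 0.221 ] [3.138 0.58  1.666] q [ 0.6   0.51  1.33 -0.5   1.6   0.57] t 42.3 w 0.0554
 leg mm/row 8.0 deg/row 1.7
 leg mm/row 13.3 deg/row 0.0
7 rows 
[[0.0313, -0.0021, 0.0068, 0.0001, -0.0047, -0.0001, -1], [0.0626, -0.0042, 0.0137, 0.0002, -0.0094, -0.0002, -1], [0.0939, -0.0063, 0.0205, 0.0002, -0.0141, -0.0002, -1], [0.1252, -0.0084, 0.0274, 0.0003, -0.0188, -0.0003, -1], [0.1544, -0.0086, 0.072, 0.0003, -0.0188, -0.0003, -1], [0.1837, -0.0087, 0.1166, 0.0003, -0.0188, -0.0003, -1], [0.2129, -0.0089, 0.1613, 0.0003, -0.0188, -0.0003, -1]]
```

Request:
play_rows([
  [[0.03,-0.002,0.007,0,-0.005,0,-1],[0.063,-0.004,0.014,0,-0.009,0,-1],[0.094,-0.006,0.02,0,-0.014,0,-1],[0.125,-0.0085,0.027,0,-0.019,0,-1],[0.154,-0.0085,0.072,0,-0.019,0,-1],[0.184,-0.0085,0.117,0,-0.019,0,-1],[0.213,-0.009,0.161,0,-0.019,0,-1],[0.213,-0.009,0.161,0,-0.019,0,-1],[0.213,-0.009,0.161,0,-0.019,0,-1]],
])

```text
time_s: 43.2
ee_pos: [0.5061, 0.2682, 0.1575]
eef_rot: [-3.141, 0.695, 1.667]
force: [-0.4, 0.0, -0.2]
grip_width: 0.0558
grip_force: 25.0
```

Run:
```python
from p import *
P2,Rp=pl(-.052,1,.0005)
w=((P2,Rp,-1,6),)
chk(*w);plan(*w)
from m import *
o=get_obs();c=o['ee_pos']+.01*Ro.from_euler('xyz',o['eef_rot']).apply([0,0,1]);print(c)
for nm,W in(("top",WT),("side",WS)):
    P=W[box(W,c[0]-.045,c[0]+.045,c[1]-.08,c[1]+.1,c[2]-.01,c[2]+.031)];stat(nm,P);print(np.percentile(P,[1,50,99],axis=0).round(3))
```

```text
chk q [ 0.66  0.68  1.34 -0.57  1.55  0.71] max dq/row 0.01
at [0.5061 0.2682 0.1575] [-3.141  0.695  1.667] q [ 0.66  0.64  1.33 -0.57  1.59  0.68] t 43.2 w 0.0558
 leg mm/row 4.8 deg/row 0.0
6 rows 
[[0.013, -0.0001, 0.0142, 0.0, -0.0001, 0.0, -1], [0.026, -0.0003, 0.0283, 0.0, -0.0001, 0.0, -1], [0.039, -0.0004, 0.0425, -0.0001, -0.0002, 0.0, -1], [0.052, -0.0006, 0.0566, -0.0001, -0.0003, 0.0, -1], [0.065, -0.0007, 0.0708, -0.0001, -0.0004, 0.0, -1], [0.0779, -0.0009, 0.085, -0.0001, -0.0004, 0.0, -1]]
[0.50683014 0.26213599 0.15042298]
top 1159 med [0.5058 0.2602 0.1688] rect c [503.9 252.7] sz [135.6  81.5] ang 84.0
[[0.468 0.187 0.142]
 [0.506 0.26  0.169]
 [0.545 0.317 0.18 ]]
side 138 med [0.4932 0.3176 0.1524] rect c [498.5 251.7] sz [ 29.4 140.2] ang 2.8
[[0.481 0.183 0.141]
 [0.493 0.318 0.152]
 [0.515 0.321 0.177]]
```

Request:
play_rows([
  [[0.013,0,0.014,0,0,0,-1],[0.03,0,0.032,0,0,0,-1],[0.05,0,0.053,0,0,0,-1],[0.065,0,0.071,0,0,0,-1],[0.078,0,0.085,0,0,0,-1],[0.078,0,0.085,0,0,0,-1],[0.078,0,0.085,0,0,0,0.6],[0.078,0,0.085,0,0,0,0.6],[0.078,0,0.085,0,0,0,0.6],[0.078,0,0.085,0,0,0,0.6]],
])

```text
time_s: 44.3
ee_pos: [0.5059, 0.2698, 0.1285]
eef_rot: [-3.141, 0.695, 1.668]
force: [-0.6, -0.6, -0.3]
grip_width: 0.0751
grip_force: 0.0
```

Request:
play_rows([
  [[0,0,-0.03,0,0,0,0.6],[0,0,-0.1,0,0,0,0.6],[0,0,-0.2,0,0,0,0.6],[0,0,-0.35,0,0,0,0.6],[0,0,-0.48,0,0.01,0,0.6],[0,0,-0.55,0,0.03,0,0.6],[0,0,-0.55,0,0.05,0,0.6],[0,0,-0.55,0,0.07,0,0.2],[0,0,-0.55,0,0.09,0,0],[0,0,-0.55,0,0.11,0,-0.15]],
])

```text
time_s: 45.3
ee_pos: [0.4974, 0.3581, 0.2355]
eef_rot: [3.14, -0.002, 1.668]
force: [0.7, 0.6, -1.7]
grip_width: 0.0544
grip_force: 0.0
```

Run:
```python
from p import *
from st import *
lying()
k=rol(-.05,.194,.112);print('knob pred',k)
stat('kt',WT[box(WT,.4,.55,.35,.45,.112,.13)]);stat('ks',WS[box(WS,.4,.55,.35,.45,.112,.13)])
w=((np.array([.4955,.396,.22]),rot(.08+np.pi),-.15,12),)
chk(*w);plan(*w)
for nm,W in(("top",WT),("side",WS)):
    stat(nm+" slide",W[box(W,.4,.7,-.52,-.41,.03,.045)])
    stat(nm+" lid",W[box(W,.4,.7,-.4,-.25,.05,.06)])
save(S,'s6.png')
```

```text
top -1 -1 907 y [-0.117 -0.013] x [-0.081 -0.026] ztop 0.1504 rect [-52.2 -64.4 106.6  57.6  87.8]
top -1 1 927 y [0.012 0.116] x [-0.08  -0.025] ztop 0.1501 rect [-51.6  64.4 105.6  57.9  89. ]
top 1 -1 892 y [-0.119 -0.015] x [0.023 0.077] ztop 0.1502 rect [ 50.4 -66.2 106.2  55.8  89.4]
top 1 1 898 y [0.011 0.115] x [0.023 0.077] ztop 0.15 rect [ 50.8  63.6 107.1  56.2  89.8]
side -1 -1 57 y [-0.115 -0.009] x [-0.072 -0.044] ztop 0.146 rect [-46.4 -60.3  27.1 109.7  13.6]
side -1 1 886 y [0.017 0.121] x [-0.08  -0.026] ztop 0.1493 rect [-52.1  67.   57.1 108.4   0. ]
side 1 -1 103 y [-0.044 -0.01 ] x [0.024 0.052] ztop 0.1429 rect [ 33.5 -25.5  36.   25.1  29.8]
side 1 1 815 y [0.016 0.119] x [0.024 0.076] ztop 0.1504 rect [ 50.7  66.  107.1  54.8  89.4]
knob pred [0.49544654 0.39574564 0.112     ]
kt 102 med [0.4953 0.3935 0.1178] rect c [495.3 395.4] sz [41.  15.1] ang 3.1
ks 174 med [0.4939 0.399  0.1188] rect c [495.5 397.6] sz [41.5 15.5] ang 4.9
chk q [ 0.62  0.49  1.26  0.    1.38 -1.03] max dq/row 0.13
at [0.4979 0.3562 0.2356] [3.140e+00 1.000e-03 1.665e+00] q [ 0.56  0.4
[... 341 characters left out ...]
-0.15], [0.0797, 0.0026, 0.0312, 0.0, 0.0001, -0.1238, -0.15], [0.093, 0.003, 0.0364, 0.0001, 0.0002, -0.1445, -0.15], [0.1063, 0.0035, 0.0417, 0.0001, 0.0002, -0.1651, -0.15], [0.1195, 0.0039, 0.0469, 0.0001, 0.0002, -0.1858, -0.15], [0.1328, 0.0044, 0.0521, 0.0001, 0.0002, -0.2064, -0.15], [0.1461, 0.0048, 0.0573, 0.0001, 0.0002, -0.2271, -0.15], [0.1594, 0.0052, 0.0625, 0.0001, 0.0003, -0.2477, -0.15]]
top slide 1171 med [ 0.5478 -0.4574  0.037 ] rect c [ 548.8 -458.4] sz [ 56.7 152. ] ang 89.7
top lid 2149 med [ 0.5472 -0.3344  0.0559] rect c [ 551.1 -338.6] sz [192.8  91.1] ang 0.2
side slide few 2
side lid 248 med [ 0.4802 -0.3213  0.0563] rect c [ 494.7 -335.8] sz [92.2 81.4] ang 88.3
```

View pics/s6.png

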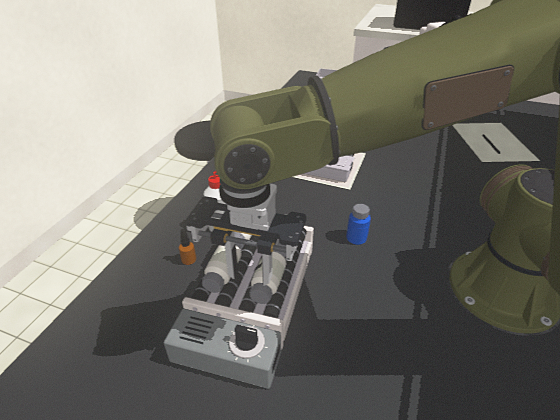

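All four bottles lie in the gaps, with the two near caps at (215,280) and (263,291). The knob at (246,340) is free. Next I turn the gripper above the knob.

Request:
play_rows([
  [[0.02,0,0,0,0,-0.022,-0.15],[0.04,0,0,0,0,-0.045,-0.15],[0.06,0,0,0,0,-0.068,-0.15],[0.08,0,0,0,0,-0.091,-0.15],[0.1,0,0,0,0,-0.114,-0.15],[0.12,0.005,0,0,0,-0.137,-0.15],[0.14,0.005,0,0,0,-0.16,-0.15],[0.16,0.005,0.02,0,0,-0.183,-0.15],[0.16,0.005,0.04,0,0,-0.206,-0.15],[0.16,0.005,0.06,0,0,-0.229,-0.15]],
])

```text
time_s: 46.4
ee_pos: [0.4943, 0.3981, 0.2188]
eef_rot: [-3.134, 0.001, 3.114]
force: [-0.3, -0.9, 1.2]
grip_width: 0.0397
grip_force: 0.0
```

Request:
play_rows([
  [[0,0,0.02,0,0,-0.01,-0.15],[0,0,0.04,0,0,-0.019,-0.15],[0,0,0.04,0,0,-0.019,-0.15],[0,0,0.04,0,0,-0.019,-0.15]],
])

```text
time_s: 46.8
ee_pos: [0.4945, 0.3978, 0.2091]
eef_rot: [-3.136, -0.0, -3.058]
force: [-0.5, -0.1, -0.4]
grip_width: 0.04
grip_force: 0.0
```

Run:
```python
from p import *
w=((np.array([.4955,.396,.112]),rot(.08+np.pi),-.15,5),)
chk(*w);plan(*w)
```

```text
chk q [ 0.62  0.59  1.38 -0.    1.18 -1.03] max dq/row 0.04
at [0.4945 0.3978 0.2091] [-3.136 -0.    -3.058] q [ 0.62  0.5   1.27 -0.    1.37 -1.03] t 46.8 w 0.04
 leg mm/row 19.4 deg/row 0.1
5 rows 
[[-0.0007, -0.001, 0.0777, -0.0002, 0.0, 0.0001, -0.15], [-0.0014, -0.002, 0.1554, -0.0004, 0.0, 0.0002, -0.15], [-0.0021, -0.003, 0.2332, -0.0006, 0.0, 0.0003, -0.15], [-0.0028, -0.0041, 0.3109, -0.0007, 0.0, 0.0004, -0.15], [-0.0035, -0.0051, 0.3886, -0.0009, 0.0, 0.0005, -0.15]]
```

Request:
play_rows([
  [[0,-0.001,0.1,0,0,0,-0.15],[-0.002,-0.003,0.2,0,0,0,-0.15],[-0.0035,-0.005,0.3,0,0,0,-0.15],[-0.0035,-0.005,0.385,0,0,0,-0.15],[-0.0035,-0.005,0.385,0,0,0,-1],[-0.0035,-0.005,0.385,0,0,0,-1],[-0.0035,-0.005,0.385,0,0,0,-1],[-0.0035,-0.005,0.385,0,0,0,-1],[-0.0035,-0.005,0.385,0,0,0,-1],[-0.0035,-0.005,0.385,0,0,0,-1]],
], grip_force=15)

```text
time_s: 47.8
ee_pos: [0.4961, 0.3963, 0.1143]
eef_rot: [-3.139, 0.002, -3.057]
force: [-0.2, 1.4, 6.7]
grip_width: 0.0135
grip_force: 15.0
```

Request:
play_rows([
  [[0,0,0,0,0,0.015,-1],[0,0,0,0,0,0.035,-1],[0,0,0,0,0,0.055,-1],[0,0,0,0,0,0.075,-1],[0,0,0,0,0,0.095,-1],[0,0,0,0,0,0.115,-1],[0,0,0,0,0,0.135,-1],[0,0,0,0,0,0.155,-1],[0,0,0,0,0,0.175,-1],[0,0,0,0,0,0.195,-1]],
])

```text
time_s: 48.8
ee_pos: [0.4955, 0.3953, 0.1142]
eef_rot: [-3.139, 0.005, 1.995]
force: [-7.9, -7.5, 13.3]
grip_width: 0.0143
grip_force: 15.0
```

Request:
play_rows([
  [[0,0,0,0,0,0.02,-1],[0,0,0,0,0,0.04,-1],[0,0,0,0,0,0.053,-1],[0,0,0,0,0,0.053,-1],[0,0,0,0,0,0.053,-1],[0,0,0,0,0,0.053,-0.15],[0,0,0,0,0,0.053,-0.15],[0,0,0,0,0,0.053,-0.15],[0,0,0,0,0,0.053,-0.15],[0,0,0,0,0,0.053,-0.15]],
])

```text
time_s: 49.8
ee_pos: [0.4957, 0.3958, 0.1127]
eef_rot: [-3.141, 0.004, 1.668]
force: [0.1, -0.4, -0.0]
grip_width: 0.0398
grip_force: 0.0
```

Request:
play_rows([
  [[0,0,-0.1,0,0,0,-0.15],[0,0,-0.25,0,0,0,-0.15],[0,0,-0.4,0,0,0,-0.15],[0,0,-0.55,0,0,0,-0.15],[0,0,-0.7,0,0,0,-0.15],[0.1,-0.1,-0.75,0,0,0,-0.15],[0.1,-0.25,-0.75,0,0,0,-0.15],[0.1,-0.4,-0.75,0,0,0,-0.15],[0.1,-0.4,-0.75,0,0,0,-0.15],[0.1,-0.4,-0.75,0,0,0,-0.15]],
])

```text
time_s: 50.8
ee_pos: [0.3935, 0.412, 0.3008]
eef_rot: [3.141, 0.004, 1.668]
force: [0.1, 0.1, 0.1]
grip_width: 0.04
grip_force: 0.0
```

Run:
```python
from st import *
lying()
stat('kt',WT[box(WT,.4,.55,.35,.45,.108,.13)]);stat('ks',WS[box(WS,.4,.55,.35,.45,.108,.13)])
for nm,W in(("top",WT),("side",WS)):
    stat(nm+" slide",W[box(W,.4,.7,-.52,-.41,.03,.045)])
    stat(nm+" lid",W[box(W,.4,.7,-.4,-.25,.05,.06)])
cv2.imwrite('pics/t7.png',cv2.hconcat([cv2.resize(T['frame'][150:270,100:300],None,fx=3,fy=3)[...,::-1]]))
print(get_obs()['ee_pos'],get_obs()['time_s'])
```

```text
top -1 -1 915 y [-0.117 -0.013] x [-0.081 -0.026] ztop 0.1505 rect [-52.  -64.8 106.4  58.2  87.8]
top -1 1 927 y [0.012 0.116] x [-0.08  -0.025] ztop 0.1502 rect [-51.5  64.6 105.6  57.7  88.9]
top 1 -1 887 y [-0.119 -0.015] x [0.023 0.076] ztop 0.1505 rect [ 50.6 -66.  106.5  55.6  89.4]
top 1 1 900 y [0.011 0.115] x [0.024 0.077] ztop 0.1502 rect [ 50.7  63.6  56.2 107.3   0.2]
side -1 -1 50 y [-0.045 -0.012] x [-0.08  -0.066] ztop 0.1377 rect [-71.3 -28.6  36.8  11.9  76.3]
side -1 1 809 y [0.032 0.12 ] x [-0.074 -0.027] ztop 0.1503 rect [-49.5  67.6 107.3  54.4  86.4]
side 1 -1 32 y [-0.115 -0.012] x [0.023 0.073] ztop 0.1317 rect [ 34.6 -57.2 112.9  33.9  63.2]
side 1 1 1074 y [0.015 0.119] x [0.023 0.075] ztop 0.1503 rect [ 50.2  66.1 108.1  55.8  87.7]
kt 99 med [0.4951 0.3933 0.1183] rect c [495.3 395.3] sz [14.  42.3] ang 5.6
ks 181 med [0.4939 0.3995 0.1186] rect c [495.3 397.5] sz [14.3 42.7] ang 5.2
top slide 1170 med [ 0.5477 -0.4571  0.0369] rect c [ 548.7 -459.2] sz [151.8  57.8] ang 0.2
top lid 2153 med [ 0.5495 -0.3342  0.0558] rect c [ 551.1 -338.8] sz [192.8  91. ] ang 0.2
side slide few 0
side lid few 0
[0.39443177 0.41179671 0.30015959] 50.9
```

View pics/t7.png

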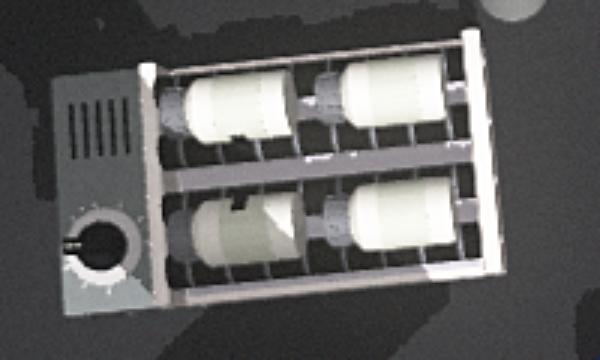

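The crop shows all four bottles lying along the rollers. The knob at (100,245) has its pointer towards +y, which is a quarter turn, and both boxes are on the pad. I'm handing in.

```bash
python3 -c "
from station import workorder
print(workorder.hand_in())"
```

```text
the job is handed in; nothing more can be done
None
```

The job is handed in, with no verdict returned; the last images showed both boxes flat on the pad, all four sample bottles lying in the front and rear gaps, and the speed knob a quarter turn clockwise.

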